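# Clamp the membrane cell to the set force

### The job

Slide the flat test cell gently in along the rails of the screw clamp until it is fully home, press it for a moment against the end stop with a firm but gentle push (about 15 N), and let go of it. Then tighten the clamp by turning its round knob clockwise until the indicator tab pops out of the front of the clamp's arm, and stop there without over-tightening. Let go, and leave the jar, the beaker and the vial standing where they are.

Things in the scene. Friction and masses are not known exactly. Their poses are not given: they have to be found in the camera images.
- clamp: Fixed bench screw clamp: base plate 230 x 100 x 10 mm (x -150 to +80) and a grey C-frame whose arm is 36 mm wide, 106 mm high (111 round the screw), ending 32 mm in front of the screw axis. Origin on the bench under the screw axis; x runs from open front to rear, z up. Bed top at z = 12 mm. Two rails, tops at 20 mm, 42 mm apart, guide the cell along x (x -47 to +45 mm, flared in front to -65).
- stop: Steel end stop between the rear ends of the rails, 40 mm wide, 36 mm high. Origin at the foot of the face that the pad on the cell's rear end wall (23 to 33 mm above the cell's underside) meets, at clamp x = +45 mm. The cell should bear on it with 3 to 35 N for 0.2 s when pressed home (sliding takes up to 9 N, and friction eats up to half of the push); more than 35 N damages it.
- cell_lug (a point): Centre of the upright lug at the front of the loose cell: pinch it here. The lug is 30 mm wide (y, pinch across this) and 14 mm thick (x); its top is 16 mm above this point, which is 36 mm above the cell's underside and 48 mm above the bench. Axes as the clamp's when straight. With the cell home this point is at clamp x = -90 mm, y = 0. It starts 25 to 55 mm short of that.
- cell_seat (a point): Point on the underside of the cell that comes onto the screw axis when the cell is home. The cell: a flat aluminium block of 0.25 to 0.6 kg, 150 x 40 mm (30 mm wide at the front), 14 mm thick (33 at the rear wall), lying on the clamp's bed, its rear end between the rails. A white cover plate 76 x 38 mm lies over this point; its top is 24 to 30 mm above it, with unseen gaskets, not measured.
- handle_grip (a point): Centre of the round black knob on top of the vertical screw, on its axis: 40 mm diameter, 26 mm high, 163 mm above the bench when fully unscrewed. Clockwise from above tightens; the knob then sinks 20 mm per turn (3.18 mm per rad), and the hand must follow. It takes 0.2 Nm to turn, 0.35 Nm near the set force, stays where it is left, and turns 7.5 rad in all. 2 to 5 rad will be needed.
- foot: Round sprung pressure foot, 28 mm across, under the screw; origin at the centre of its pressing face, 46.5 mm above the bench when fully unscrewed. It sinks with the knob until it meets the cell's cover, 2 to 9.5 mm below its start; from there its spring yields up to 3.18 mm per rad of turning, at 8 N per mm. More than 52 N on the foot is over-tight.
- tab (a joint): Indicator tab, a flat steel tongue 24 mm wide and 6 mm thick in the front end of the clamp's arm, 90 mm above the bench; value = how far it stands out towards the robot, in m: 0 flush, 0.012 fully out. It is driven by the preloaded bed under the cell: it stays in until the foot presses with about 36 N, and is fully out at about 41 N (about 0.5 rad of turning later). It goes back in if loosened.
- jar: White plastic jar, 66 mm across, 83 mm high; origin at the centre of its underside. Bystander.
- beaker: Small clear glass beaker, 52 mm across, 60 mm high; origin at the centre of its underside. Bystander.
- vial: Small glass vial with a black cap, 18 mm across, 44 mm high; origin at the centre of its underside. Bystander.
Mind the look-alikes: they are no part of the job. There is more than one size of the part that bears cell_lug; the job needs the larger.

How it is judged:
By the outcome, as a careful person would: the job done as asked, in the order asked, and still so for the second after the job is handed in, with the robot touching nothing.
It also fails if it takes over 72 s, if anything falls off the work surface, if the arm or the gripper's body presses on something with over 40 N, if the wrist force passes 120 N, or if a joint passes its speed limit or range.

### The arm

A 7-joint arm with a two-finger parallel gripper is mounted at the origin on a cart in front of the work surface, level with it; the furniture and walls round the work are solid. World frame = base frame: x ahead of the robot, y to its left, z up, the work surface at z = 0. Lengths are in m, angles in rad, forces in N, time in s.
With the tool pointing down it reaches from about 0.35 to 0.9 m from the base axis. Payload 8.1 kg.
Tool frame: the origin (TCP) lies midway between the tips of the shut fingers; the grasp point (between the pads) lies 19 mm behind it (arm.hold_point_z is the distance from the TCP to the grasp point, in m); z points along the fingers, y is the direction in which the jaws open and shut (so a half turn about z gives the same grasp; the last joint's range is limited). The gripper opens to 92 mm and grips with 3 to 60 N. Pads are 19 mm wide; open, the fingers measure 130 mm over their backs; the gripper's body (75 mm by 190 mm) begins 47 mm behind the grasp point.
Start: joints at [-1.206, 0.434, 0.025, 1.573, -0.012, 1.134, -0.075], TCP at [0.282, 0.558, 0.199] pointing down, gripper open.
Joint ranges: [-2.62, 2.62], [-0.44, 2.09], [-1.27, 1.32], [0.08, 2.57], [-1.32, 4.46], [0.12, 2], [-2.74, 2.74]. Speed limits (rad/s): [2.22, 2.22, 3.01, 3.01, 3.14, 3.14, 3.14].

### API

Orientations are given as a rotation vector (axis times angle).
In Python, from cell import arm gives the robot as it stands.
- The arm moves only by the shell command python3 -m pendant 'ROWS' [FORCE]. ROWS is JSON, a list of rows, each a list of 3 entries, a list of its own where there are three numbers: the shift along the tool's x, y, z in m, then the turn, a rotation vector about the tool's x, y, z in degrees, then the finger opening in m, from 0 to 0.0918. A call has 1 to 10 rows; each row shifts and turns the commanded pose from where the row before left it, along the tool's axes as they then stand; what a row does not reach is not made up. A row lasts 1/8 s, in which the tool goes at most 62.5 mm and 10.7 degrees, less where a joint would pass 70% of its speed; a pose out of reach is approached as far as the arm can. A call with a gripper value outside its range is refused whole. The fingers move at their own pace and stop on an object; FORCE is the grip in N (left out, the last holds). Time passes only in rows, so rows that do not move let the fingers close. It gives the time, the measured TCP pose, the force and the opening at its end, in the units of the state.
- arm.observe(): the state, without advancing time (a new reading comes with each control period).
- arm.get_image(name): name is "scene" or "top" or "wrist"; returns (picture, depth): 384x512x3 uint8, red, green, blue; 384x512 float32, m along the optical axis (not along the pixel's ray), 0 where there is no reading.
- arm.camera_params(name): a dict with "fovy" (degrees; the focal length in pixels is half the picture's height over the tangent of half this angle, whatever the lens; pixels are square), "cx", "cy" (the principal point, pixels), "k1" (the pictures are not rectified: a ray, as slopes to the right and down, at radius r is drawn at 1 + k1 r^2 times it, then the intrinsics apply), "rvec" (rotation vector, rad) and "tvec" (3), from world to camera coordinates, as OpenCV has them; the wrist camera has in their place "mount" (4x4, takes a point from camera to tool coordinates, whose origin is the TCP and whose axes are the flange's). Camera axes: x right, y down, z forward; pixel columns grow to the right and rows downward; lengths in m; the calibration is good to about 2 mm. A picture is of the moment at which its call begins: read the wrist's pose just before it. camera_params takes no time and is no camera call.
- arm.sign_off(): hands the job in, once; it reports no verdict.
Trained networks look in the newest picture that a camera, given by its name, has taken for a name from the list of things; names that differ only in an ending like _2 or _b are one class to them, and where a whole thing is asked for, a point or a joint stands for the part that bears it (a point fixed in the world has none). Each returns a list of dicts, best first, with "conf" (0 to 1); they miss things now and then, are a little off and sometimes report something else, mostly with a low value. They report only what shows in the picture. A call takes as long as a camera call. They do not tell look-alikes from the thing itself.
- arm.look_for(camera, label): "rect" ([centre column, centre row, width, height] in pixels, round what is visible of it).
- arm.masks_of(camera, label): "pixels" (384x512 bool, what is visible of it) and "rect" ([centre column, centre row, width, height] in pixels, round what is visible of it).
The state is a dict: "clock": time; "joints": joint angles; "dq": joint speeds; "joint_efforts": joint torques, N m; "position": TCP position; "ee_rot": TCP orientation; "force": force on the tool from outside, world axes, zero at the start; "ft_torque": the same for the moment, N m; "width": opening from 0.0 (shut) to 1.0 (fully open).
Only numpy, scipy, OpenCV 4.12 (cv2) and the standard library are available. Lean on these libraries where they do the work, as an engineer would, in place of code of your own. Each camera call takes 0.05 s, during which the arm holds its last target.

## Working session

There is one attempt and no reset: what is moved stays moved. The work goes in short steps, Python scripts to look and compute and a shell command to move; the robot and the scene stay as the last step left them, time stands still between calls to the robot, and variables do not carry over. Pictures are saved under pics/ and viewed, and the job is handed in when it is done.

```bash
ls; mkdir -p pics
cat > h.py <<'E'
import numpy as np, cv2
from cell import arm
def save(n,img,scale=1):
    img=cv2.cvtColor(img,cv2.COLOR_RGB2BGR)
    if scale!=1: img=cv2.resize(img,None,fx=scale,fy=scale,interpolation=cv2.INTER_CUBIC)
    cv2.imwrite('pics/'+n+'.png',img)
def campose(name,st=None):
    p=arm.camera_params(name)
    if 'mount' in p:
        st=st or arm.observe()
        T=np.eye(4);T[:3,:3]=cv2.Rodrigues(np.array(st['ee_rot'],float))[0];T[:3,3]=st['position']
        return p,T@np.array(p['mount'])
    R=cv2.Rodrigues(np.array(p['rvec'],float))[0];t=np.array(p['tvec'],float)
    T=np.eye(4);T[:3,:3]=R.T;T[:3,3]=-R.T@t
    return p,T
def K(p):
    f=192/np.tan(np.radians(p['fovy'])/2)
    return np.array([[f,0,p['cx']],[0,f,p['cy']],[0,0,1]]),np.array([p['k1'],0,0,0,0.])
def unproj(p,T,uv,d):
    uv=np.asarray(uv,float).reshape(-1,1,2);k,D=K(p)
    s=cv2.undistortPoints(uv,k,D)[:,0]
    d=np.broadcast_to(d,(len(s),))
    return np.c_[s*d[:,None],d]@T[:3,:3].T+T[:3,3]
def proj(p,T,X):
    X=np.asarray(X,float).reshape(-1,3);Ti=np.linalg.inv(T);k,D=K(p)
    return cv2.projectPoints(X,cv2.Rodrigues(Ti[:3,:3])[0],Ti[:3,3],k,D)[0][:,0]
def ray_z(p,T,uv,z):
    a=unproj(p,T,uv,1.0);o=T[:3,3];dd=a-o
    return o+dd*((z-o[2])/dd[:,2])[:,None]
def cloud(p,T,depth):
    v,u=np.mgrid[0:384,0:512]
    P=unproj(p,T,np.c_[u.ravel(),v.ravel()],depth.ravel()).reshape(384,512,3)
    P[depth<=0]=np.nan
    return P
E
python3 - <<'E'
from h import *
print(arm.observe())
for n in ['scene','top','wrist']:
    im,d=arm.get_image(n); save(n+'0',im,1.5); np.savez('pics/'+n+'0.npz',im=im,d=d); print(n,arm.camera_params(n))
E
```

```text
pics
{'clock': 0.0, 'joints': array([-1.20559389,  0.43523402,  0.02494292,  1.57411581, -0.01162415,
        1.13397013, -0.07505621]), 'dq': array([-6.04052100e-04,  3.21023940e-04, -5.78944878e-05,  3.76325711e-04,
        9.55909357e-04, -3.70556040e-04, -6.77527696e-04]), 'joint_efforts': array([-8.33151626e-04, -6.67851448e+01,  9.84434970e-01, -3.14454567e+01,
       -6.06866134e-02,  4.26620711e-02,  1.65588890e-04]), 'position': array([0.28160781, 0.55733558, 0.19773054]), 'ee_rot': array([-7.28094021e-01, -3.05578921e+00,  2.45193614e-03]), 'force': array([-1.15588804,  0.27070487, -0.95801219]), 'ft_torque': array([ 0.01529008, -0.01198499,  0.02552451]), 'width': 1.0024035213793758}
scene {'fovy': 51.81830359716916, 'cx': 251.75023016056366, 'cy': 186.6683853254522, 'k1': -0.02635000511428789, 'rvec': array([ 2.1611222 , -0.89521347,  0.3710689 ]), 'tvec': array([-0.50195061,  0.34357964,  0.77409629])}
top {'fovy': 49.24771218079045, 'cx': 254.4929389830921, 'cy': 190.9249607024024, 'k1': -0.036713789356081335, 'rvec': array([ 2.17946013, -2.12651532,  0.20484761]), 'tvec': array([-0.11757781,  0.64344503,  0.87841051])}
wrist {'fovy': 58.39910285404132, 'cx': 260.3325022050363, 'cy': 193.89208447039852, 'k1': -0.0002514432549733746, 'mount': array([[ 1.72114655e-03, -9.58696211e-01, -2.84426815e-01,
         7.68624707e-02],
       [ 9.99998518e-01,  1.66300344e-03,  4.45910479e-04,
         8.77647088e-04],
       [ 4.55100863e-05, -2.84427161e-01,  9.58697652e-01,
        -1.85845735e-01],
       [ 0.00000000e+00,  0.00000000e+00,  0.00000000e+00,
         1.00000000e+00]])}
```

View pics/scene0.png

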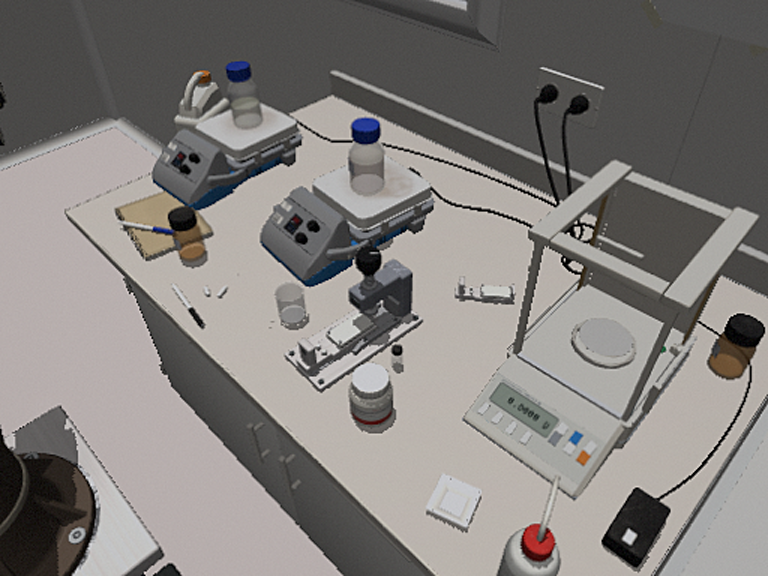

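View pics/top0.png

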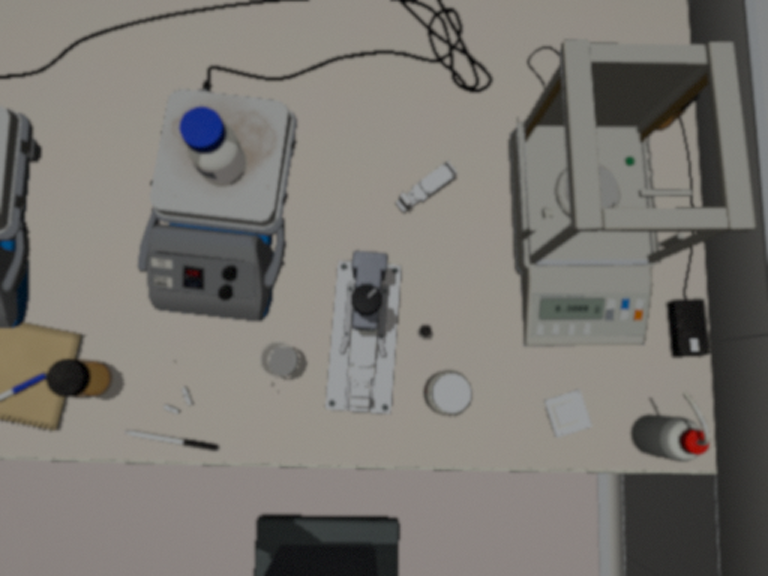

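View pics/wrist0.png

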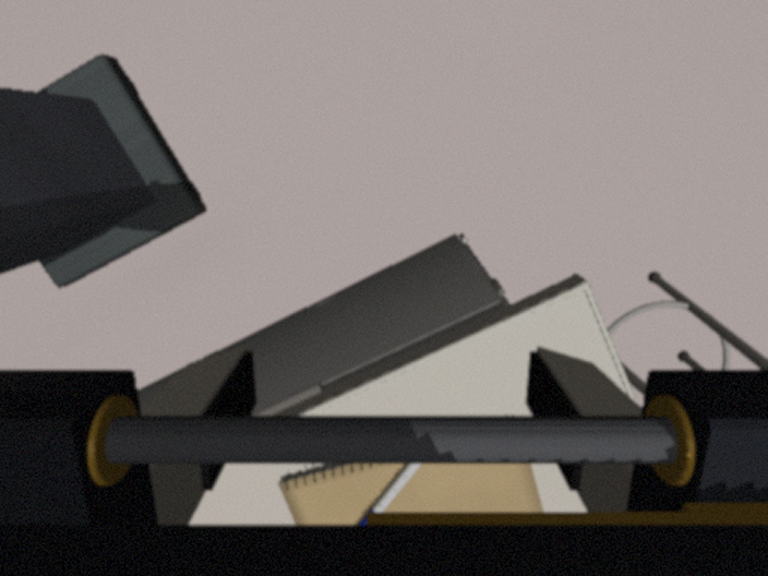

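The scene picture shows the clamp with a cell in it: lug at (205,232) and knob at (246,172) in original pixels. A smaller loose look-alike lies at (323,194). In the top picture the clamp's lug is at (240,260), its knob at (245,199) and the small look-alike at (284,124).

Possible mistakes for cell_lug are the clamp cell's lug at top (240,260) and the small loose cell's lug at top (270,138). The larger one, in the clamp, is the one I want. I'll check it in a crop.

Run:
```python
from h import *
z=np.load('pics/top0.npz');s=np.load('pics/scene0.npz')
a=cv2.resize(z['im'][160:285,170:325],None,fx=3.8,fy=3.8,interpolation=cv2.INTER_CUBIC)
save('crop_top',a)
a=cv2.resize(s['im'][150:290,165:355],None,fx=4,fy=4,interpolation=cv2.INTER_CUBIC)
save('crop_scene',a)
for cam,dd in (('top',z),('scene',s)):
  p,T=campose(cam);P=cloud(p,T,dd['d'])
  for l in ['cell_lug','handle_grip','clamp','jar','beaker','vial','cell_seat','tab','stop']:
    r=arm.masks_of(cam,l)
    for q in r[:3]:
        X=P[q['pixels']];X=X[~np.isnan(X[:,0])]
        if len(X)==0: continue
        print(cam,l,round(q['conf'],2),np.round(q['rect'],1),'lo',np.round(np.percentile(X,3,axis=0),3),'med',np.round(np.median(X,axis=0),3),'hi',np.round(np.percentile(X,97,axis=0),3))
```

```text
top cell_lug 0.73 [282.9 123.8  44.3  34. ] lo [ 0.78  -0.212  0.001] med [ 0.816 -0.171  0.016] hi [ 0.849 -0.127  0.038]
top cell_lug 0.63 [241.3 247.   17.5  55.2] lo [ 0.469 -0.094  0.012] med [ 0.527 -0.075  0.036] hi [ 0.58  -0.058  0.065]
top handle_grip 0.9 [246.1 197.7  16.6  22. ] lo [ 0.593 -0.096  0.16 ] med [ 0.611 -0.078  0.174] hi [ 0.63  -0.059  0.177]
top clamp 0.9 [241.3 220.3  50.8 110.6] lo [ 0.471 -0.124  0.008] med [ 0.597 -0.079  0.012] hi [ 0.684 -0.028  0.175]
top jar 0.95 [298.5 261.1  32.8  33.2] lo [ 0.466 -0.225  0.028] med [ 0.494 -0.196  0.083] hi [ 0.522 -0.171  0.086]
top beaker 0.8 [186.8 238.4  28.3  24.2] lo [ 0.516  0.023 -0.   ] med [0.539 0.052 0.004] hi [0.56  0.07  0.062]
top vial 0.63 [283.4 221.4   6.4  11.2] lo [ 0.577 -0.173  0.029] med [ 0.584 -0.167  0.044] hi [ 0.593 -0.159  0.047]
top cell_seat 0.88 [284.2 122.5  37.7  32.8] lo [ 0.781 -0.211  0.007] med [ 0.816 -0.172  0.017] hi [ 0.849 -0.128  0.038]
top cell_seat 0.7 [241.  246.7  23.   54.3] lo [ 0.469 -0.092  0.024] med [ 0.529 -0.074  0.036] hi [ 0.58  -0.057  0.065]
top stop 0.4
[... 626 characters left out ...]
202.1  25.8  28.5] lo [0.51  0.023 0.001] med [0.531 0.044 0.037] hi [0.557 0.077 0.061]
scene beaker 0.84 [193.4 202.2  25.5  31.9] lo [0.51  0.023 0.002] med [0.533 0.043 0.038] hi [0.572 0.074 0.061]
scene vial 0.4 [265.1 237.2  10.4  16.1] lo [ 0.574 -0.177  0.002] med [ 0.578 -0.171  0.029] hi [ 0.596 -0.163  0.046]
scene cell_seat 0.92 [223.2 228.6  55.1  39. ] lo [ 0.462 -0.095  0.015] med [ 0.528 -0.081  0.035] hi [ 0.601 -0.057  0.064]
scene cell_seat 0.61 [236.2 212.7  93.9  95.8] lo [ 0.463 -0.126  0.004] med [ 0.606 -0.095  0.022] hi [ 0.68  -0.03   0.174]
scene cell_seat 0.57 [322.1 193.2  33.5  13.2] lo [ 0.778 -0.212  0.003] med [ 0.813 -0.175  0.014] hi [ 0.845 -0.134  0.03 ]
```

View pics/crop_top.png

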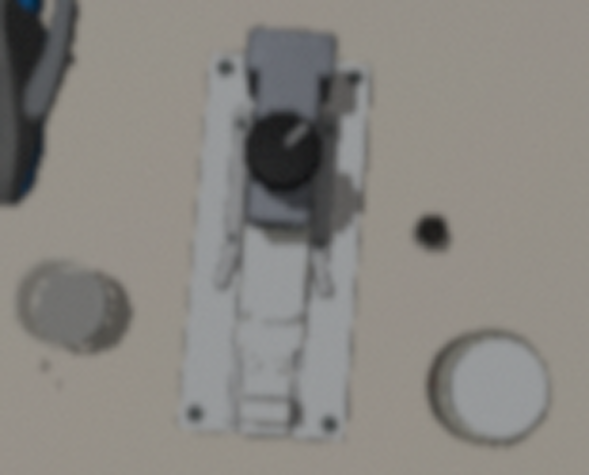

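View pics/crop_scene.png

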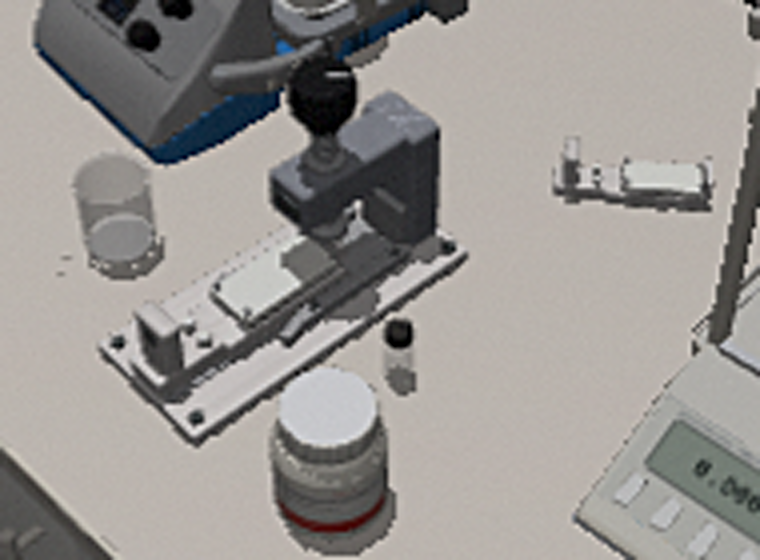

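Crops confirm it: the cell in the clamp is the larger one (lug at top (240,268)), and the loose one at (284,124) is the small look-alike. Next I'll measure the clamp's yaw, the knob axis and the lug.

Run:
```python
from h import *
for cam in ('top','scene'):
  dd=np.load(f'pics/{cam}0.npz');p,T=campose(cam);P=cloud(p,T,dd['d'])
  def sel(lo,hi):
    X=P.reshape(-1,3);m=np.all((X>lo)&(X<hi),axis=1);return X[m]
  b=sel([.44,-.15,.006],[.72,-.01,.0145])
  r=cv2.minAreaRect(b[:,:2].astype(np.float32));print(cam,'plate',r,np.round(cv2.boxPoints(r),4).tolist())
  k=sel([.57,-.12,.170],[.65,-.04,.182]);print('knob top',len(k),k.mean(0),k.min(0),k.max(0),cv2.minEnclosingCircle(k[:,:2].astype(np.float32)))
  l=sel([.44,-.12,.058],[.56,-.03,.07]);print('lugtop',len(l),l.mean(0),l.min(0),l.max(0))
  a=sel([.56,-.12,.098],[.75,-.03,.115]);r=cv2.minAreaRect(a[:,:2].astype(np.float32));print('arm',len(a),r)
  for n,lo,hi in(('jar',[.45,-.25,.075],[.55,-.15,.095]),('vial',[.55,-.19,.04],[.62,-.15,.05]),('beaker',[.49,0,.055],[.6,.1,.065])):
    q=sel(lo,hi);print(n,len(q),cv2.minEnclosingCircle(q[:,:2].astype(np.float32)) if len(q) else'')
```

```text
top plate ((0.5892190933227539, -0.07785529643297195), (0.10948682576417923, 0.2562640905380249), 89.12531280517578) [[0.4602999985218048, -0.1306000053882599], [0.7164999842643738, -0.13449999690055847], [0.7182000279426575, -0.025100000202655792], [0.461899995803833, -0.021199999377131462]]
knob top 328 [ 0.61159678 -0.07794173  0.17423282] [ 0.5928067  -0.0975409   0.17007355] [ 0.63070145 -0.0588308   0.17937852] ((0.6122564077377319, -0.07778912782669067), 0.020107820630073547)
lugtop 90 [ 0.47857308 -0.07193895  0.06419573] [ 0.47242623 -0.086975    0.06017126] [ 0.48536482 -0.05701954  0.06827612]
arm 633 ((0.6343733668327332, -0.07703053206205368), (0.04923515394330025, 0.11032629758119583), 83.62387084960938)
jar 548 ((0.49377453327178955, -0.20249901711940765), 0.028149498626589775)
vial 50 ((0.585268497467041, -0.16718611121177673), 0.00873697642236948)
beaker 97 ((0.5368542671203613, 0.04705936089158058), 0.02591092325747013)
scene plate ((0.5738041996955872, -0.07556430995464325), (0.10356203466653824, 0.23099622130393982), 87.2322769165039) [[0.45590001344680786, -0.1216999962925911], [0.6866999864578247, -0.13289999961853027], [0.6916999816894531, -0.029400000348687172], [0.4609000086784363, -0.018300000578165054]]
knob top 160 [ 0.60734724 -0.07970138  0.17390471] [ 0.58875365 -0.09804022  0.17042585] [ 0.62802713 -0.05714356  0.17775   ] ((0.608622670173645, -0.0781022235751152), 0.02111039310693741)
lugtop 68 [ 0.47385414 -0.07395591  0.06364842] [ 0.46765365 -0.08659252  0.05837705] [ 0.48159188 -0.05730551  0.06765793]
arm 505 ((0.6309102177619934, -0.07632942497730255), (0.049924299120903015, 0.1111498698592186), 82.74957275390625)
jar 449 ((0.49070659279823303, -0.20270714163780212), 0.028586456552147865)
vial 38 ((0.5833946466445923, -0.16778576374053955), 0.010055326856672764)
beaker 84 ((0.5336648225784302, 0.048162467777729034), 0.02709927037358284)
```

```bash
python3 -m pendant '[[[-0.03,-0.03,-0.01],[0,0,0],0.0918],[[-0.038,-0.04,-0.01],[0,0,-2],0.0918],[[-0.038,-0.04,-0.01],[0,0,0],0.0918],[[-0.038,-0.04,-0.005],[0,0,0],0.0918],[[-0.038,-0.04,0],[0,0,0],0.0918],[[-0.038,-0.04,0],[0,0,0],0.0918]]'
cat > st.py <<'E'
from h import *
import sys
s=arm.observe();R=cv2.Rodrigues(np.array(s['ee_rot'],float))[0]
print('t',round(s['clock'],2),'pos',np.round(s['position'],4),'F',np.round(s['force'],1),'M',np.round(s['ft_torque'],2),'w',round(s['width']*.0918,4),'q',np.round(s['joints'],2))
print('xaz',np.degrees(np.arctan2(R[1,0],R[0,0])).round(2),'zax',R[:,2].round(4))
if len(sys.argv)>2:
    x,y,z,az=map(float,sys.argv[1:5])
    print('shift tool mm',np.round(R.T@(np.array([x,y,z])-s['position'])*1000,1),'turn z deg',round((-(az-np.degrees(np.arctan2(R[1,0],R[0,0])))+180)%360-180,2))
E
python3 st.py 0.46 -0.0715 0.25 177.2
```

```text
clock: 1.8
position: [0.3823, 0.254, 0.2339]
ee_rot: [0.675, 3.068, 0.001]
force: [1.0, -0.2, -0.5]
width: 1.001
t 1.8 pos [0.3823 0.254  0.2339] F [ 1.  -0.2 -0.5] M [-0.02 -0.04  0.  ] w 0.0919 q [-0.82  0.13  0.14  1.91 -0.02  1.1   0.46]
xaz 155.19 zax [ 8.e-04  7.e-04 -1.e+00]
shift tool mm [-207.1 -262.9  -16.3] turn z deg -22.01
```

```bash
python3 -m pendant '[[[-0.038,-0.045,-0.003],[0,0,0],0.0918],[[-0.038,-0.045,-0.003],[0,0,0],0.0918],[[-0.038,-0.045,-0.003],[0,0,0],0.0918],[[-0.038,-0.045,-0.003],[0,0,0],0.0918],[[-0.038,-0.045,-0.003],[0,0,0],0.0918],[[-0.017,-0.038,-0.001],[0,0,-5.5],0.0918],[[0,0,0],[0,0,-5.5],0.0918],[[0,0,0],[0,0,-5.5],0.0918],[[0,0,0],[0,0,-5.5],0.0918],[[0,0,0],[0,0,0],0.0918]]';python3 st.py 0.46 -0.0715 0.25 177.2
python3 - <<'E'
from h import *
s=arm.observe();im,d=arm.get_image('wrist');p,T=campose('wrist',s);np.savez('pics/w1.npz',im=im,d=d,T=T);save('w1',im,1.5)
P=cloud(p,T,d)
def sel(lo,hi):
    X=P.reshape(-1,3);m=np.all((X>lo)&(X<hi),axis=1);return X[m]
l=sel([.44,-.12,.058],[.56,-.03,.07]);print('lug',len(l),l.mean(0),l.min(0),l.max(0))
r=cv2.minAreaRect(l[:,:2].astype(np.float32));print(r)
b=sel([.44,-.15,.006],[.72,-.01,.0145]);r=cv2.minAreaRect(b[:,:2].astype(np.float32));print('plate',r)
k=sel([.57,-.12,.165],[.65,-.04,.182]);print('knob',len(k),k.mean(0) if len(k) else '')
E
```

```text
clock: 3.05
position: [0.4594, -0.0699, 0.2496]
ee_rot: [0.078, 3.14, 0.0]
force: [-0.2, 0.2, 0.4]
width: 1.007
t 3.05 pos [ 0.4594 -0.0699  0.2496] F [-0.2  0.2  0.4] M [ 0.07 -0.01 -0.01] w 0.0924 q [-0.33  0.12  0.41  1.89 -0.05  1.14  1.62]
xaz 177.15 zax [ 3.e-04  1.e-04 -1.e+00]
shift tool mm [-0.7 -1.5 -0.4] turn z deg -0.05
lug 320 [ 0.47557243 -0.07122028  0.06286811] [ 0.46907965 -0.08614385  0.05841694] [ 0.4833378  -0.05648859  0.06575896]
((0.47643741965293884, -0.07133382558822632), (0.029476435855031013, 0.014248981140553951), 88.76800537109375)
plate ((0.5747395157814026, -0.07499940693378448), (0.10005693137645721, 0.2297406792640686), 87.06095123291016)
knob 523 [ 0.59629262 -0.07782797  0.17088109]
```

View pics/w1.png

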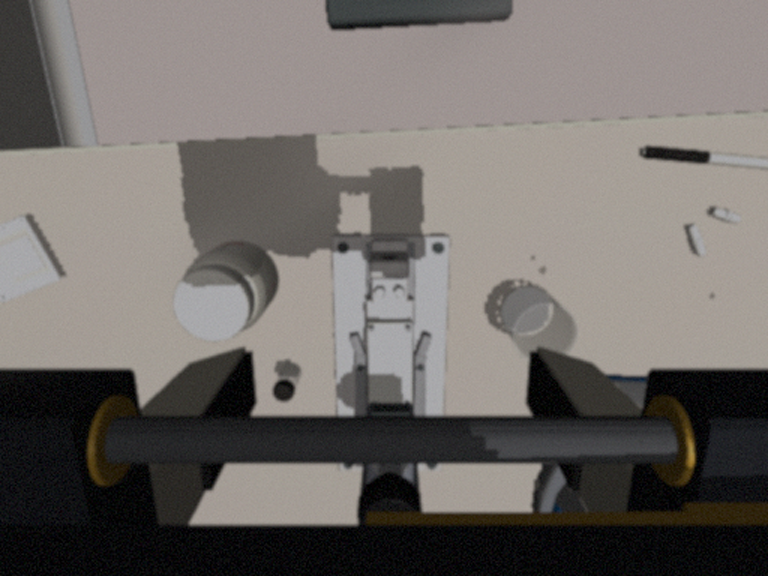

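The wrist picture shows the lug at (260,168) between the fingers' line, with the jar to the left, the beaker to the right and the vial at (190,260), all clear. Yaw is about −2.9°, and the cell is about 44 mm short of home. I'm descending now.

```bash
python3 st.py 0.476 -0.0712 0.030 177.1; python3 -m pendant '[[[-0.008,-0.001,0.04],[0,0,0],0.07],[[-0.008,0,0.05],[0,0,0],0.06],[[0,0,0.05],[0,0,0],0.06],[[0,0,0.04],[0,0,0],0.06],[[0,0,0.02],[0,0,0],0.06],[[0,0,0],[0,0,0],0.06],[[0,0,0],[0,0,0],0.06]]' 20;python3 st.py 0.476 -0.0712 0.030 177.1
```

```text
t 3.1 pos [ 0.4593 -0.0699  0.2496] F [-0.3  0.4  0.1] M [ 0.09 -0.04 -0.01] w 0.0921 q [-0.33  0.12  0.41  1.89 -0.05  1.14  1.62]
xaz 177.07 zax [ 2.e-04  1.e-04 -1.e+00]
shift tool mm [-16.7  -0.5 219.6] turn z deg -0.03
clock: 3.98
position: [0.476, -0.0718, 0.0504]
ee_rot: [0.078, 3.139, -0.0]
force: [-0.0, 0.4, 0.7]
width: 0.655
t 3.98 pos [ 0.476  -0.0718  0.0504] F [-0.   0.4  0.7] M [0.03 0.03 0.01] w 0.0601 q [-0.23  0.41  0.35  2.11 -0.23  0.66  1.79]
xaz 177.14 zax [ 1.2e-03 -1.0e-04 -1.0e+00]
shift tool mm [ 0.1  0.6 20.4] turn z deg 0.04
```

```bash
python3 -m pendant '[[[0,0.0005,0.02],[0,0,0],0.06],[[0,0,0],[0,0,0],0.06],[[0,0,0],[0,0,0],0.02],[[0,0,0],[0,0,0],0.02],[[0,0,0],[0,0,0],0.02],[[0,0,0],[0,0,0],0.02],[[0,0,0],[0,0,0],0.02]]' 20;python3 st.py 0.5198 -0.073 0.030 177.1
```

```text
clock: 4.85
position: [0.4755, -0.0713, 0.0298]
ee_rot: [0.077, 3.14, 0.0]
force: [-2.1, -0.3, 5.5]
width: 0.32
t 4.85 pos [ 0.4755 -0.0713  0.0298] F [-2.1 -0.3  5.5] M [-0.09  0.26 -0.05] w 0.0294 q [-0.22  0.44  0.34  2.12 -0.25  0.61  1.81]
xaz 177.18 zax [ 4.e-04  1.e-04 -1.e+00]
shift tool mm [-44.3   0.4  -0.2] turn z deg 0.08
```

```bash
python3 -m pendant '[[[-0.002,0,0],[0,0,0],0.02],[[-0.003,0,0],[0,0,0],0.02],[[-0.004,0,0],[0,0,0],0.02],[[-0.004,0,0],[0,0,0],0.02]]' 20;python3 st.py 0.5198 -0.073 0.030 177.1
```

```text
clock: 5.35
position: [0.4799, -0.0714, 0.0283]
ee_rot: [-0.078, -3.126, -0.003]
force: [-23.0, 0.4, 20.3]
width: 0.323
t 5.35 pos [ 0.4799 -0.0714  0.0283] F [-23.    0.4  20.3] M [ 0.2   5.21 -0.04] w 0.0297 q [-0.21  0.46  0.34  2.1  -0.25  0.64  1.81]
xaz 177.13 zax [-0.0144  0.0023 -0.9999]
shift tool mm [-39.9   0.4  -2.3] turn z deg 0.03
```

Run:
```python
from h import *
im,d=arm.get_image('scene');save('s2',cv2.resize(im[130:290,120:340],None,fx=3.5,fy=3.5,interpolation=cv2.INTER_CUBIC))
im,d=arm.get_image('wrist');save('w2',im,1.5)
print(arm.observe()['force'])
```

```text
[-20.00175842   0.75819578  18.45794666]
```

View pics/s2.png

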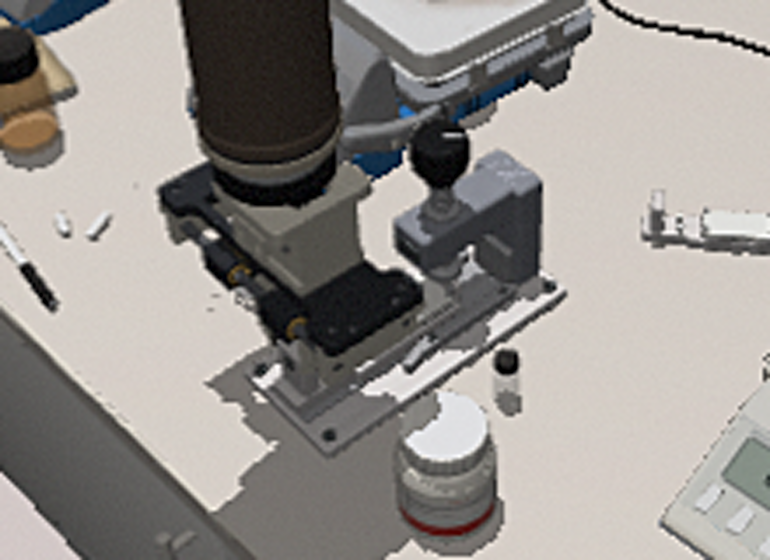

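View pics/w2.png

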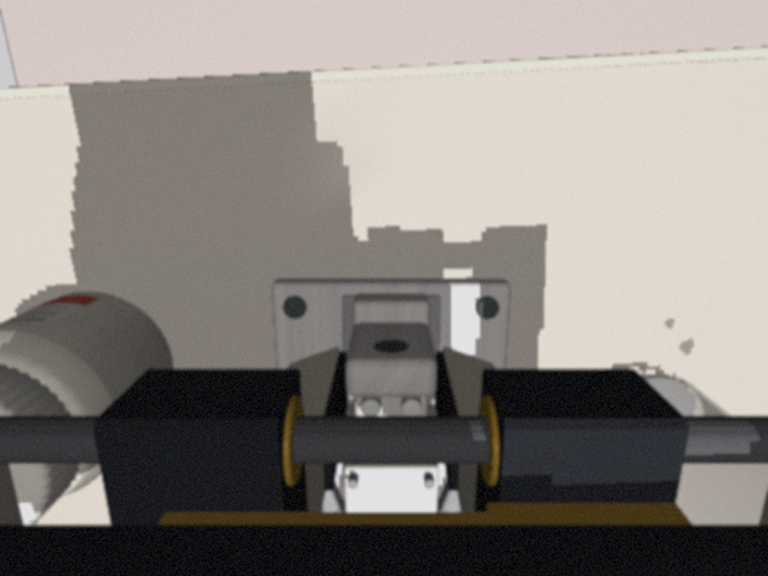

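The wrist picture shows the lug held squarely between the pads at (260,235), and the gripper body is clear of the clamp. However, the push has tilted the tool, so it is pressing down with 20 N. I'll ease that off.

```bash
python3 -m pendant '[[[0.003,0,-0.002],[0,0,0],0.02],[[0,0,-0.002],[0,0,0],0.02]]' 20;python3 st.py 0.5198 -0.073 0.030 177.1
```

```text
clock: 5.7
position: [0.4823, -0.0715, 0.0327]
ee_rot: [-0.077, -3.136, -0.001]
force: [-4.8, 0.5, -2.1]
width: 0.322
t 5.7 pos [ 0.4823 -0.0715  0.0327] F [-4.8  0.5 -2.1] M [-0.    1.19 -0.1 ] w 0.0296 q [-0.22  0.45  0.34  2.1  -0.25  0.64  1.81]
xaz 177.17 zax [-5.e-03  6.e-04 -1.e+00]
shift tool mm [-37.5   0.3   2.5] turn z deg 0.07
```

```bash
python3 -m pendant '[[[-0.002,0,0.0015],[0,0,0],0.02],[[-0.002,0,0],[0,0,0],0.02],[[-0.002,0,0],[0,0,0],0.02]]' 20;python3 st.py 0.5198 -0.073 0.030 177.1
```

```text
clock: 6.08
position: [0.4867, -0.0715, 0.0307]
ee_rot: [-0.077, -3.132, -0.001]
force: [-9.6, 0.8, 1.3]
width: 0.322
t 6.08 pos [ 0.4867 -0.0715  0.0307] F [-9.6  0.8  1.3] M [ 0.11  2.39 -0.06] w 0.0295 q [-0.22  0.46  0.34  2.09 -0.25  0.64  1.81]
xaz 177.18 zax [-0.0083  0.001  -1.    ]
shift tool mm [-33.1   0.2   0.4] turn z deg 0.08
```

Run:
```python
from h import *
s=arm.observe();im,d=arm.get_image('wrist');p,T=campose('wrist',s);P=cloud(p,T,d);save('w3',im,1.5)
X=P.reshape(-1,3);m=np.all((X>[.45,-.1,.055])&(X<[.53,-.04,.072]),axis=1);l=X[m];print(len(l),np.percentile(l,[2,50,98],axis=0).round(4))
```

```text
2588 [[ 0.4752 -0.0944  0.0562]
 [ 0.4804 -0.0705  0.0652]
 [ 0.4914 -0.0459  0.0712]]
```

```bash
python3 -m pendant '[[[-0.002,0,-0.0002],[0,0,0],0.02],[[-0.0025,0,0],[0,0,0],0.02],[[-0.0025,0,0],[0,0,0],0.02],[[-0.0025,0,0],[0,0,0],0.02]]' 20;python3 st.py 0.5198 -0.073 0.030 177.1
```

```text
clock: 6.62
position: [0.4986, -0.0722, 0.0314]
ee_rot: [-0.077, -3.137, -0.001]
force: [-0.8, -0.0, -2.9]
width: 0.318
t 6.62 pos [ 0.4986 -0.0722  0.0314] F [-0.8 -0.  -2.9] M [0.03 0.21 0.07] w 0.0292 q [-0.21  0.47  0.34  2.06 -0.25  0.65  1.81]
xaz 177.18 zax [-4.e-03  5.e-04 -1.e+00]
shift tool mm [-21.2   0.2   1.3] turn z deg 0.08
```

```bash
python3 -m pendant '[[[-0.0025,0,0.0004],[0,0,0],0.02],[[-0.0025,0,0.0003],[0,0,0],0.02],[[-0.0025,0,0],[0,0,0],0.02],[[-0.0025,0,0],[0,0,0],0.02],[[-0.0015,0,0],[0,0,0],0.02]]' 20;python3 st.py 0.5198 -0.073 0.030 177.1
```

```text
clock: 7.25
position: [0.5125, -0.073, 0.0315]
ee_rot: [0.077, 3.14, 0.0]
force: [-1.1, -0.3, -3.2]
width: 0.323
t 7.25 pos [ 0.5125 -0.073   0.0315] F [-1.1 -0.3 -3.2] M [ 0.05  0.28 -0.01] w 0.0297 q [-0.21  0.49  0.34  2.03 -0.25  0.66  1.81]
xaz 177.19 zax [ 2.e-04  0.e+00 -1.e+00]
shift tool mm [-7.3  0.3  1.6] turn z deg 0.09
```

```bash
python3 -m pendant '[[[-0.0012,0,0.0005],[0,0,0],0.02],[[-0.0012,0,0.0005],[0,0,0],0.02],[[-0.0012,0,0],[0,0,0],0.02]]' 20;python3 st.py 0.5198 -0.073 0.030 177.1
```

```text
clock: 7.62
position: [0.5159, -0.0731, 0.0305]
ee_rot: [-0.077, -3.141, -0.0]
force: [-0.8, 0.1, -1.8]
width: 0.327
t 7.62 pos [ 0.5159 -0.0731  0.0305] F [-0.8  0.1 -1.8] M [0.04 0.27 0.07] w 0.0301 q [-0.21  0.49  0.33  2.03 -0.26  0.66  1.81]
xaz 177.19 zax [-1.e-04  1.e-04 -1.e+00]
shift tool mm [-3.9  0.3  0.5] turn z deg 0.09
```

```bash
python3 -m pendant '[[[-0.001,0,0.0003],[0,0,0],0.02],[[-0.001,0,0],[0,0,0],0.02],[[-0.001,0,0],[0,0,0],0.02]]' 20;python3 st.py 0.5198 -0.073 0.030 177.1
```

```text
clock: 8.0
position: [0.5189, -0.0733, 0.0302]
ee_rot: [0.077, 3.141, 0.0]
force: [-0.8, 0.2, -1.9]
width: 0.324
t 8.0 pos [ 0.5189 -0.0733  0.0302] F [-0.8  0.2 -1.9] M [0.05 0.25 0.05] w 0.0298 q [-0.21  0.5   0.33  2.02 -0.26  0.67  1.81]
xaz 177.19 zax [ 0.  0. -1.]
shift tool mm [-0.8  0.4  0.2] turn z deg 0.09
```

Run:
```python
from h import *
im,d=arm.get_image('wrist');save('w4',im,1.5)
im,d=arm.get_image('scene');save('s4',cv2.resize(im[130:290,120:340],None,fx=3.5,fy=3.5,interpolation=cv2.INTER_CUBIC))
```

```text
(no output)
```

View pics/w4.png

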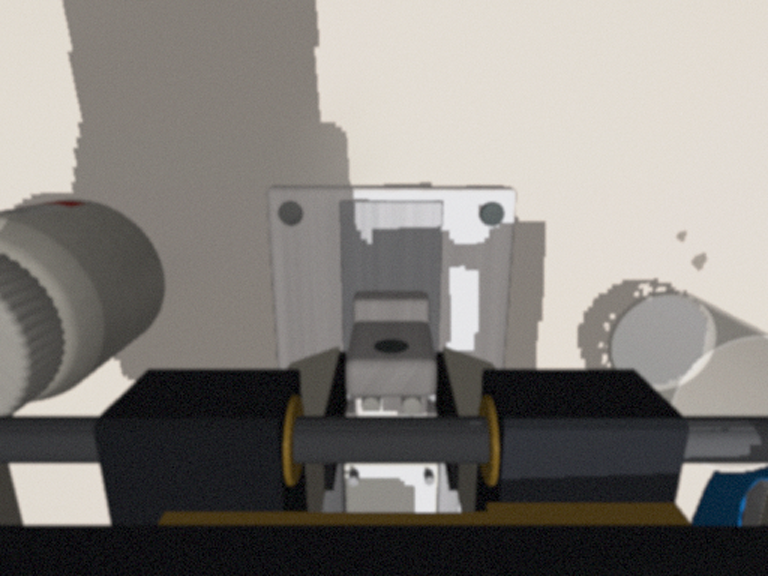

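View pics/s4.png

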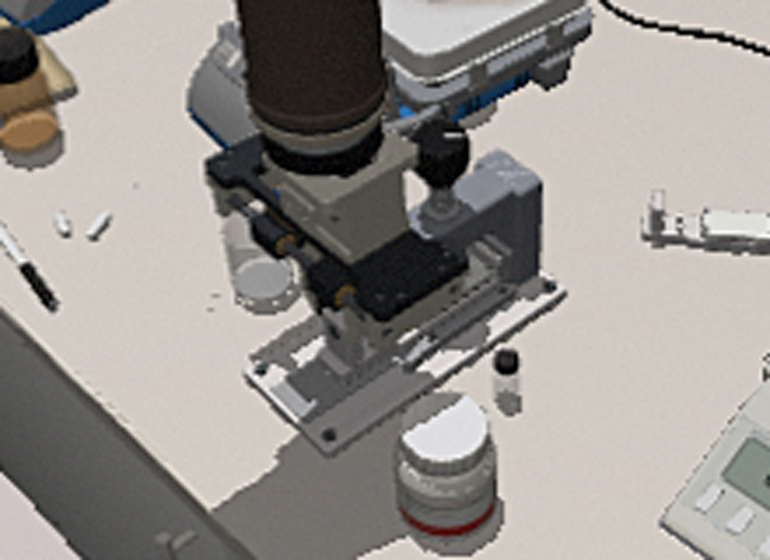

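The cell has travelled with the hand: the lug keeps the same place in the wrist picture at (260,235). The gripper is clear of the clamp arm. I'll creep on to the stop.

```bash
python3 -m pendant '[[[-0.001,0,0.0002],[0,0,0],0.02],[[-0.001,0,0],[0,0,0],0.02]]' 25;python3 st.py 0.5198 -0.073 0.030 177.1
```

```text
clock: 8.35
position: [0.5209, -0.0734, 0.03]
ee_rot: [-0.077, -3.141, -0.0]
force: [-1.2, 0.0, -2.0]
width: 0.319
t 8.35 pos [ 0.5209 -0.0734  0.03  ] F [-1.2  0.  -2. ] M [ 0.03  0.25 -0.03] w 0.0293 q [-0.21  0.5   0.33  2.01 -0.26  0.67  1.81]
xaz 177.19 zax [-1.e-04  0.e+00 -1.e+00]
shift tool mm [1.1 0.3 0. ] turn z deg 0.09
```

```bash
python3 -m pendant '[[[-0.001,0,0],[0,0,0],0.02],[[-0.001,0,0],[0,0,0],0.02]]' 25;python3 st.py 0.5198 -0.073 0.030 177.1
```

```text
clock: 8.6
position: [0.5229, -0.0735, 0.03]
ee_rot: [-0.077, -3.14, -0.0]
force: [-2.9, 0.7, -1.4]
width: 0.32
t 8.6 pos [ 0.5229 -0.0735  0.03  ] F [-2.9  0.7 -1.4] M [0.2  0.83 0.  ] w 0.0294 q [-0.21  0.5   0.33  2.01 -0.26  0.67  1.81]
xaz 177.19 zax [-2.e-04  1.e-04 -1.e+00]
shift tool mm [3.1 0.3 0. ] turn z deg 0.09
```

```bash
python3 -m pendant '[[[-0.001,0,0],[0,0,0],0.02]]' 25;python3 st.py 0.5198 -0.073 0.030 177.1;python3 -m pendant '[[[-0.001,0,0],[0,0,0],0.02]]' 25;python3 st.py 0.5198 -0.073 0.030 177.1
```

```text
clock: 8.72
position: [0.5228, -0.0734, 0.0297]
ee_rot: [-0.077, -3.139, -0.001]
force: [-5.3, -0.7, -0.9]
width: 0.322
t 8.72 pos [ 0.5228 -0.0734  0.0297] F [-5.3 -0.7 -0.9] M [ 0.16  1.2  -0.  ] w 0.0296 q [-0.21  0.5   0.33  2.01 -0.26  0.67  1.81]
xaz 177.19 zax [-2.1e-03  4.0e-04 -1.0e+00]
shift tool mm [ 3.   0.2 -0.3] turn z deg 0.09
clock: 8.85
position: [0.5228, -0.0734, 0.0295]
ee_rot: [-0.077, -3.137, -0.001]
force: [-8.1, 0.9, -0.6]
width: 0.323
t 8.85 pos [ 0.5228 -0.0734  0.0295] F [-8.1  0.9 -0.6] M [ 0.21  1.78 -0.09] w 0.0296 q [-0.21  0.5   0.33  2.01 -0.26  0.68  1.81]
xaz 177.19 zax [-3.8e-03  6.0e-04 -1.0e+00]
shift tool mm [ 3.   0.2 -0.5] turn z deg 0.09
```

```bash
python3 -m pendant '[[[-0.001,0,0],[0,0,0],0.02],[[-0.001,0,0],[0,0,0],0.02]]' 25;python3 st.py 0.5198 -0.073 0.030 177.1;python3 -m pendant '[[[-0.0008,0,0],[0,0,0],0.02],[[0,0,0],[0,0,0],0.02],[[0,0,0],[0,0,0],0.02],[[0,0,0],[0,0,0],0.02]]' 25;python3 st.py 0.5198 -0.073 0.030 177.1
```

```text
clock: 9.1
position: [0.5226, -0.0733, 0.0289]
ee_rot: [-0.077, -3.133, -0.002]
force: [-12.8, 0.9, -0.3]
width: 0.318
t 9.1 pos [ 0.5226 -0.0733  0.0289] F [-12.8   0.9  -0.3] M [ 0.31  2.79 -0.04] w 0.0292 q [-0.21  0.51  0.33  2.   -0.26  0.68  1.81]
xaz 177.18 zax [-0.0076  0.0012 -1.    ]
shift tool mm [ 2.8  0.1 -1.1] turn z deg 0.08
clock: 9.6
position: [0.5226, -0.0732, 0.0287]
ee_rot: [-0.077, -3.132, -0.002]
force: [-13.2, 1.4, 0.7]
width: 0.318
t 9.6 pos [ 0.5226 -0.0732  0.0287] F [-13.2   1.4   0.7] M [ 0.32  2.96 -0.  ] w 0.0292 q [-0.21  0.51  0.33  2.   -0.26  0.68  1.81]
xaz 177.17 zax [-0.0089  0.0014 -1.    ]
shift tool mm [ 2.8  0.1 -1.3] turn z deg 0.07
```

```bash
python3 -m pendant '[[[-0.0009,0,0],[0,0,0],0.02],[[0,0,0],[0,0,0],0.02],[[0,0,0],[0,0,0],0.02],[[0,0,0],[0,0,0],0.02],[[0,0,0],[0,0,0],0.02]]' 25;python3 st.py 0.5198 -0.073 0.030 177.1
```

```text
clock: 10.22
position: [0.5225, -0.0732, 0.0285]
ee_rot: [-0.078, -3.13, -0.002]
force: [-15.9, 1.4, 3.2]
width: 0.319
t 10.22 pos [ 0.5225 -0.0732  0.0285] F [-15.9   1.4   3.2] M [ 0.37  3.53 -0.04] w 0.0293 q [-0.21  0.51  0.33  2.   -0.26  0.68  1.81]
xaz 177.16 zax [-0.0105  0.0016 -0.9999]
shift tool mm [ 2.7  0.1 -1.4] turn z deg 0.06
```

```bash
python3 -m pendant '[[[0.002,0,0],[0,0,0],0.02],[[0.003,0,0],[0,0,0],0.02],[[0,0,0],[0,0,0],0.02]]' 25;python3 st.py 0.5198 -0.073 0.030 177.1;python3 -m pendant '[[[0,0,0],[0,0,0],0.05],[[0,0,0],[0,0,0],0.06],[[0,0,0],[0,0,0],0.06],[[0,0,0],[0,0,0],0.06],[[0,0,-0.02],[0,0,0],0.06],[[0,0,-0.04],[0,0,0],0.06],[[0,0,-0.04],[0,0,0],0.06],[[0,0,0],[0,0,0],0.06]]';python3 st.py 0.5198 -0.073 0.030 177.1
```

```text
clock: 10.6
position: [0.5228, -0.0734, 0.0299]
ee_rot: [-0.077, -3.139, -0.0]
force: [-4.8, 0.1, -1.6]
width: 0.319
t 10.6 pos [ 0.5228 -0.0734  0.0299] F [-4.8  0.1 -1.6] M [ 0.2   1.1  -0.01] w 0.0293 q [-0.21  0.5   0.33  2.01 -0.26  0.67  1.81]
xaz 177.2 zax [-1.2e-03  3.0e-04 -1.0e+00]
shift tool mm [ 3.   0.3 -0.1] turn z deg 0.1
clock: 11.6
position: [0.5259, -0.0738, 0.1329]
ee_rot: [0.077, 3.135, 0.0]
force: [-0.4, -0.0, 0.7]
width: 0.655
t 11.6 pos [ 0.5259 -0.0738  0.1329] F [-0.4 -0.   0.7] M [0.01 0.   0.04] w 0.0602 q [-0.27  0.36  0.4   1.92 -0.18  0.9   1.74]
xaz 177.19 zax [ 6.e-03  1.e-04 -1.e+00]
shift tool mm [  6.7   0.5 102.9] turn z deg 0.09
```

```bash
python3 -m pendant '[[[0.01,0,-0.04],[0,0,0],0.07],[[0.01,0,-0.045],[0,0,0],0.08],[[0,0,-0.035],[0,0,0],0.08],[[0,0,0],[0,0,0],0.08],[[0,0,0],[0,0,0],0.08]]'
python3 - <<'E'
from h import *
s=arm.observe();print(s['position'])
for cam in('wrist','scene','top'):
  s=arm.observe();im,d=arm.get_image(cam);p,T=campose(cam,s);P=cloud(p,T,d)
  if cam=='wrist':save('w5',im,1.5)
  if cam=='scene':save('s5',cv2.resize(im[130:290,120:340],None,fx=3.5,fy=3.5,interpolation=cv2.INTER_CUBIC))
  def sel(lo,hi):
    X=P.reshape(-1,3);m=np.all((X>lo)&(X<hi),axis=1);return X[m]
  for n,lo,hi in(('lug',[.5,-.1,.0585],[.56,-.04,.07]),('knobtop',[.57,-.12,.171],[.65,-.04,.18]),('knob',[.57,-.12,.15],[.65,-.04,.18]),('arm',[.56,-.12,.098],[.75,-.03,.115])):
    q=sel(lo,hi)
    if len(q)>5: print(cam,n,len(q),q.mean(0).round(4),cv2.minAreaRect(q[:,:2].astype(np.float32)),cv2.minEnclosingCircle(q[:,:2].astype(np.float32)))
E
```

```text
clock: 12.22
position: [0.5031, -0.0724, 0.2488]
ee_rot: [-0.077, -3.139, -0.0]
force: [0.1, 0.6, -0.7]
width: 0.872
[ 0.50306447 -0.07235034  0.24883411]
wrist lug 331 [ 0.5193 -0.0721  0.0628] ((0.5197444558143616, -0.07250599563121796), (0.029294628649950027, 0.013647698797285557), 86.78313446044922) ((0.520196795463562, -0.0722435861825943), 0.01543731801211834)
wrist knobtop 649 [ 0.6176 -0.0773  0.173 ] ((0.6192381381988525, -0.07724514603614807), (0.038017697632312775, 0.021221134811639786), 89.90097045898438) ((0.6131487488746643, -0.07727842777967453), 0.019298890605568886)
wrist knob 661 [ 0.6175 -0.0773  0.173 ] ((0.6192384958267212, -0.07701500505208969), (0.03957027941942215, 0.021221134811639786), 89.90097045898438) ((0.6142593026161194, -0.07700639218091965), 0.01989719457924366)
wrist arm 1369 [ 0.6126 -0.0771  0.1056] ((0.6317537426948547, -0.07962659746408463), (0.049043573439121246, 0.1087653711438179), 88.683837890625) ((0.6330251097679138, -0.07837731391191483), 0.0570022389292717)
scene lug 64 [ 0.5179 -0.0743  0.0636] ((0.5183075666427612, -0.07270212471485138)
[... 722 characters left out ...]
314458847045898, -0.0805453434586525), 0.056707464158535004)
top knobtop 17 [ 0.6286 -0.0817  0.1736] ((0.6288462281227112, -0.0817677304148674), (0.019664408639073372, 0.003128885291516781), 83.42364501953125) ((0.628333568572998, -0.0817086398601532), 0.009941255673766136)
top knob 19 [ 0.6288 -0.0811  0.1733] ((0.6290203332901001, -0.08079347014427185), (0.0216399896889925, 0.0032517053186893463), 83.42364501953125) ((0.6285282969474792, -0.08073675632476807), 0.010931731201708317)
top arm 455 [ 0.666  -0.0812  0.1063] ((0.664291262626648, -0.08025193959474564), (0.04922991991043091, 0.05023057758808136), 83.24372863769531) ((0.6647135019302368, -0.0810324028134346), 0.031536269932985306)
```

View pics/s5.png

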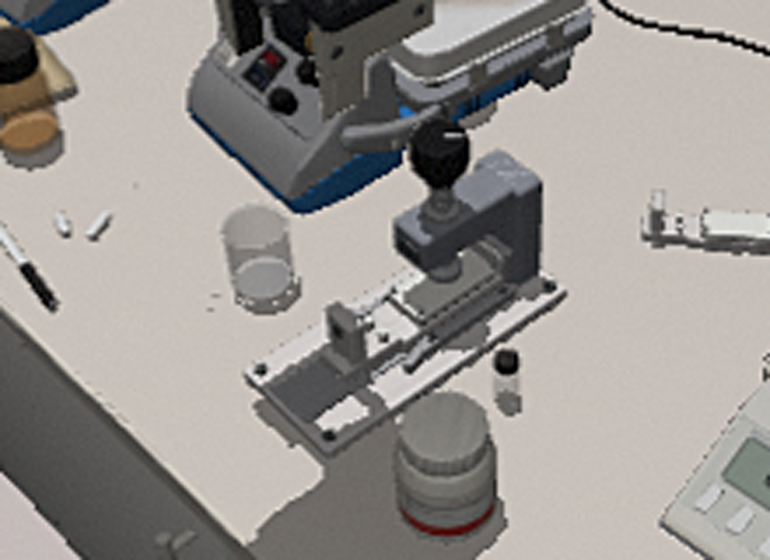

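View pics/w5.png

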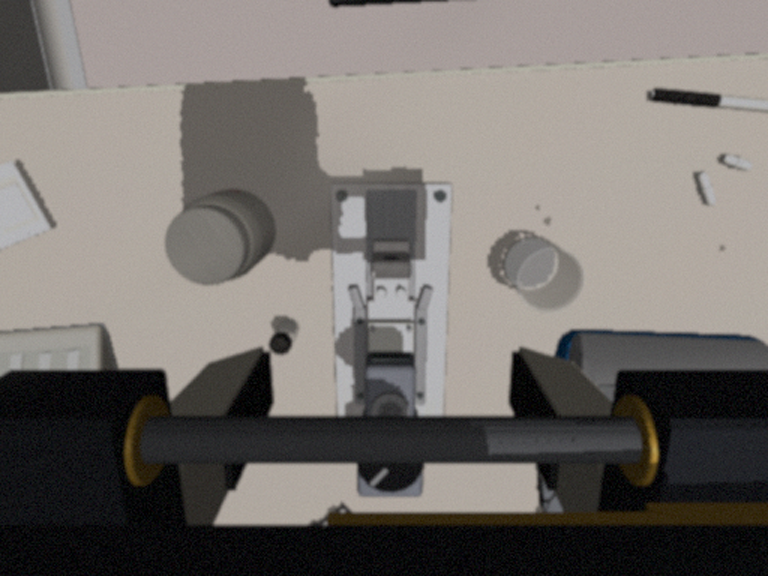

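Scene (s5) shows the cell home, with the lug at scene (218,223) and the jar, beaker and vial undisturbed. The lug is 90 mm in front of the knob axis, as it should be when home. Next I'll check the room round the knob for the hand's turn, and estimate the cover height.

```bash
python3 - <<'E'
from h import *
z=np.load('pics/top0.npz');s=np.load('pics/scene0.npz')
for cam,dd in(('top',z),('scene',s)):
  p,T=campose(cam);P=cloud(p,T,dd['d']).reshape(-1,3)
  r=np.hypot(P[:,0]-.61,P[:,1]+.0776)
  for h0 in(.1,.15,.19,.25):
    q=P[(P[:,2]>h0)&(r>.03)];rr=np.hypot(q[:,0]-.61,q[:,1]+.0776);i=np.argsort(rr)[:30:10];print(cam,h0,[(round(rr[k],3),q[k].round(3).tolist()) for k in i])
s=arm.observe();im,d=arm.get_image('wrist');p,T=campose('wrist',s);P=cloud(p,T,d).reshape(-1,3)
c=np.array([.610,-.0776]);a=np.radians(-2.9);ex=np.array([np.cos(a),np.sin(a)]);ey=np.array([-ex[1],ex[0]])
u=(P[:,:2]-c)@ex;v=(P[:,:2]-c)@ey
for n,lo,hi,w in(('lug',-.095,-.086,.012),('cover',-.036,-.033,.012),('cellfront',-.075,-.05,.012),('plate',-.145,-.135,.03)):
  m=(u>lo)&(u<hi)&(abs(v)<w)&(P[:,2]<.08);print(n,m.sum(),np.percentile(P[m,2],[10,50,90]).round(4) if m.any() else '')
m=(abs(v)<.01)&(P[:,2]<.08)
for lo in np.arange(-.15,-.01,.005):
  k=m&(u>lo)&(u<lo+.005)
  if k.any():print(round(lo,3),k.sum(),np.median(P[k,2]).round(4))
E
python3 st.py 0.610 -0.0776 0.2 217
```

```text
top 0.1 [(np.float64(0.03), [0.585, -0.094, 0.104]), (np.float64(0.031), [0.584, -0.061, 0.107]), (np.float64(0.033), [0.64, -0.066, 0.109])]
top 0.15 [(np.float64(0.238), [0.676, -0.307, 0.309]), (np.float64(0.24), [0.684, -0.306, 0.305]), (np.float64(0.241), [0.686, -0.307, 0.31])]
top 0.19 [(np.float64(0.238), [0.676, -0.307, 0.309]), (np.float64(0.24), [0.684, -0.306, 0.305]), (np.float64(0.241), [0.686, -0.307, 0.31])]
top 0.25 [(np.float64(0.238), [0.676, -0.307, 0.309]), (np.float64(0.24), [0.684, -0.306, 0.305]), (np.float64(0.241), [0.686, -0.307, 0.31])]
scene 0.1 [(np.float64(0.03), [0.64, -0.08, 0.107]), (np.float64(0.031), [0.58, -0.072, 0.108]), (np.float64(0.032), [0.641, -0.068, 0.106])]
scene 0.15 [(np.float64(0.239), [0.678, -0.307, 0.305]), (np.float64(0.242), [0.68, -0.309, 0.307]), (np.float64(0.244), [0.687, -0.309, 0.308])]
scene 0.19 [(np.float64(0.239), [0.678, -0.307, 0.305]), (np.float64(0.242), [0.68, -0.309, 0.307]), (np.float64(0.244), [0.687, -0.309, 0.308])]
scene 0.25 [(np.float64(0.239), [0.678, -0.307, 0.305]), (np.float64(0.242), [0.68, -0.309, 0.3
[... 154 characters left out ...]
te 425 [0.0092 0.011  0.0123]
-0.15 84 0.0087
-0.145 75 0.0117
-0.14 75 0.0114
-0.135 68 0.0114
-0.13 68 0.0114
-0.125 66 0.0116
-0.12 64 0.0116
-0.115 64 0.0115
-0.11 91 0.012
-0.105 74 0.0254
-0.1 194 0.043
-0.095 86 0.0633
-0.09 72 0.0633
-0.085 18 0.0626
-0.075 48 0.0255
-0.07 82 0.0262
-0.065 54 0.0335
-0.06 48 0.0256
-0.055 62 0.0253
-0.05 59 0.0254
-0.045 63 0.0254
-0.04 106 0.0349
-0.035 76 0.0365
-0.03 60 0.036
-0.025 63 0.0362
-0.02 57 0.0362
-0.015 6 0.0352
t 12.43 pos [ 0.503  -0.0725  0.2488] F [0.1 0.5 0.3] M [ 0.01 -0.01 -0.01] w 0.08 q [-0.32  0.2   0.44  1.8  -0.09  1.16  1.67]
xaz 177.19 zax [-2.2e-03 -2.0e-04 -1.0e+00]
shift tool mm [-107.3    0.2   48.6] turn z deg -39.81
```

The hand has room: nothing above 0.15 m stands within 0.23 m of the knob axis. The cover is at about 36–37 mm, so I expect roughly 4.1–4.6 rad in all. I'll pre-turn the wrist counter-clockwise so one grip covers it.

```bash
python3 -m pendant '[[[-0.036,0,0],[0,0,0],0.075],[[-0.036,0,0],[0,0,0],0.075],[[-0.035,0,0],[0,0,0],0.075],[[0,0,0],[0,0,-10],0.075],[[0,0,0],[0,0,-10],0.075],[[0,0,0],[0,0,-10],0.075],[[0,0,0],[0,0,-9],0.075],[[0,0,0],[0,0,-9],0.075],[[0,0,0],[0,0,0],0.075]]' 40;python3 st.py 0.610 -0.0776 0.144 225
```

```text
clock: 13.55
position: [0.6102, -0.0779, 0.2492]
ee_rot: [1.205, -2.9, -0.001]
force: [0.1, -0.2, -0.9]
width: 0.821
t 13.55 pos [ 0.6102 -0.0779  0.2492] F [ 0.1 -0.2 -0.9] M [0.08 0.09 0.02] w 0.0754 q [-0.14  0.39  0.26  1.54 -0.1   1.23  2.49]
xaz -134.88 zax [-1.2e-03  2.0e-04 -1.0e+00]
shift tool mm [ -0.2   0.3 105.2] turn z deg 0.12
```

```bash
python3 -m pendant '[[[0,0,0.03],[0,0,0],0.075],[[0,0,0.03],[0,0,0],0.075],[[0,0,0.03],[0,0,0],0.075],[[0,0,0.015],[0,0,0],0.075],[[0,0,0],[0,0,0],0.075],[[0,0,0],[0,0,0],0.075]]' 40;python3 st.py 0.610 -0.0776 0.144 225
python3 - <<'E'
from h import *
im,d=arm.get_image('scene');save('s6',cv2.resize(im[110:270,140:360],None,fx=3.5,fy=3.5,interpolation=cv2.INTER_CUBIC))
E
```

```text
clock: 14.3
position: [0.6112, -0.0779, 0.1461]
ee_rot: [-1.205, 2.9, -0.001]
force: [0.4, 0.5, -0.3]
width: 0.815
t 14.3 pos [ 0.6112 -0.0779  0.1461] F [ 0.4  0.5 -0.3] M [ 0.04  0.1  -0.03] w 0.0748 q [-0.12  0.47  0.24  1.68 -0.13  1.01  2.51]
xaz -134.85 zax [ 1.6e-03 -1.0e-04 -1.0e+00]
shift tool mm [0.7 1.1 2.1] turn z deg 0.15
```

View pics/s6.png

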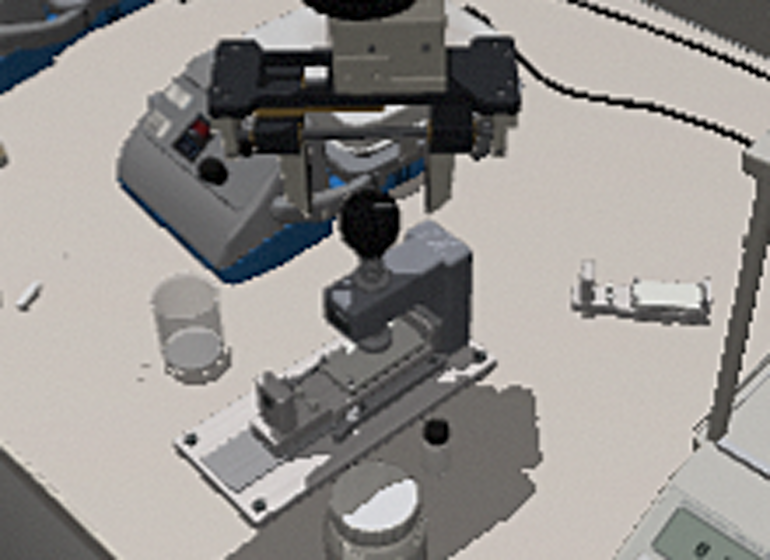

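Run:
```python
from h import *
p,T=campose('scene')
def c(X):return ((proj(p,T,X)-[140,110])*3.5).round(0).tolist()
s=arm.observe();R=cv2.Rodrigues(np.array(s['ee_rot'],float))[0];print(R.round(3).tolist())
t=s['position'];print('tcp',c(t),'tips',c([t+R[:,1]*.046,t-R[:,1]*.046]))
print('axis z=.111,.15,.163,.176',c([[.61,-.0776,z] for z in(.111,.15,.163,.176)]))
```

```text
[[-0.705, -0.709, 0.002], [-0.709, 0.705, -0.0], [-0.001, -0.002, -1.0]]
tcp [[370.0, 235.0]] tips [[303.0, 236.0], [438.0, 234.0]]
axis z=.111,.15,.163,.176 [[370.0, 274.0], [368.0, 232.0], [368.0, 217.0], [367.0, 202.0]]
```

Run:
```python
from h import *
im,d=arm.get_image('scene');save('s7',cv2.resize(im[115:200,195:295],None,fx=7,fy=7,interpolation=cv2.INTER_CUBIC))
im,d=arm.get_image('wrist');save('w7',im,1.5)
```

```text
(no output)
```

View pics/s7.png

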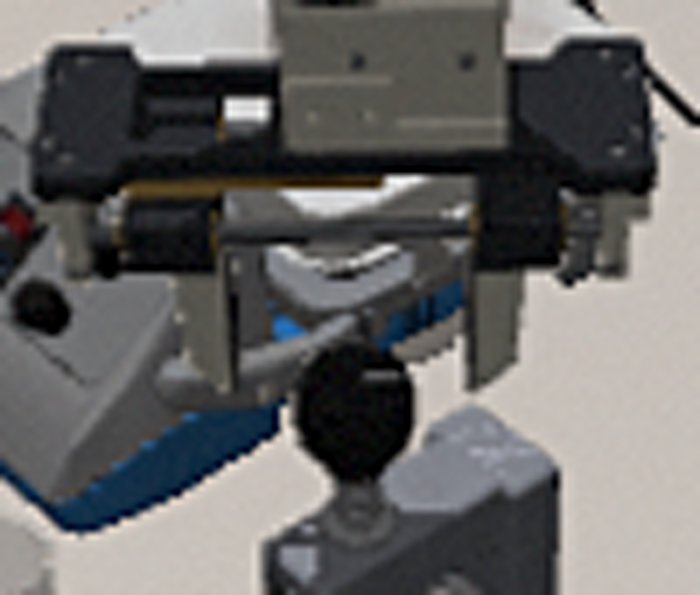

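View pics/w7.png

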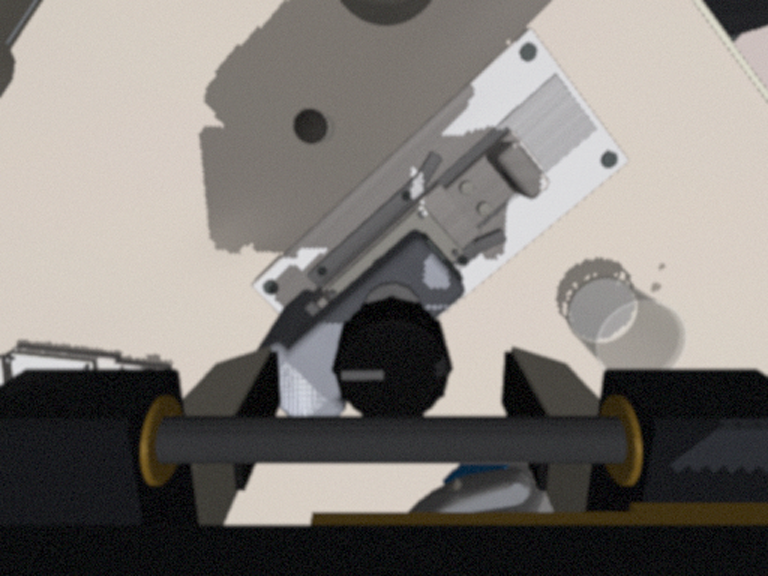

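Run:
```python
from h import *
s=arm.observe();p,T=campose('wrist',s);R=cv2.Rodrigues(np.array(s['ee_rot'],float))[0];t=np.array(s['position'])
print('hold_point_z',arm.hold_point_z)
for n,X in(('tcp',t),('tip+',t+R[:,1]*.037),('tip-',t-R[:,1]*.037),('grasp',t-R[:,2]*.019),('knobtopcentre',[.61,-.0776,.176]),('knobc',[.61,-.0776,.163])):print(n,(proj(p,T,X)*1.5).round(0))
im,d=arm.get_image('wrist');P=cloud(p,T,d)
for uv in((390,330),(390,390),(260,400),(270,360),(510,360),(530,420)):print(uv,P[int(uv[1]/1.5),int(uv[0]/1.5)].round(4))
X=P.reshape(-1,3);m=np.all((X>[.57,-.12,.171])&(X<[.65,-.04,.18]),axis=1);k=X[m];print('knobtop',len(k),k.min(0),k.max(0),k.mean(0))
imS,dS=arm.get_image('scene');pS,TS=campose('scene');PS=cloud(pS,TS,dS)
for uv in((205,370),(225,370),(225,384),(480,370),(500,360),(355,400)):
  print('scene',uv,PS[int(uv[1]/7+115),int(uv[0]/7+195)].round(4))
```

```text
hold_point_z 0.0188
tcp [[390. 343.]]
tip+ [[485. 343.]]
tip- [[294. 343.]]
grasp [[390. 363.]]
knobtopcentre [[393. 375.]]
knobc [[393. 359.]]
(390, 330) [ 0.5998 -0.0892  0.1743]
(390, 390) [ 0.6153 -0.0735  0.1736]
(260, 400) [ 0.6339 -0.1075  0.2002]
(270, 360) [ 0.6326 -0.1106  0.1804]
(510, 360) [ 0.5778 -0.0574  0.182 ]
(530, 420) [ 0.5726 -0.0832  0.2551]
knobtop 4455 [ 0.57070147 -0.11763213  0.17100124] [ 0.64466254 -0.04384852  0.17998817] [ 0.60914194 -0.0790018   0.17349707]
scene (205, 370) [ 0.5688 -0.0516  0.1878]
scene (225, 370) [ 0.5728 -0.0575  0.1889]
scene (225, 384) [ 0.5734 -0.0563  0.1818]
scene (480, 370) [ 0.6335 -0.1138  0.1853]
scene (500, 360) [ 0.6376 -0.1194  0.189 ]
scene (355, 400) [ 0.6018 -0.0864  0.1733]
```

Fingertips show in both cameras about 22–26 mm above the nominal TCP with the jaws open: scene crop tips at (228,170) and (262,170). I'll part-close without touching and see whether the tips swing down.

```bash
python3 -m pendant '[[[0,0,0],[0,0,0],0.05],[[0,0,0],[0,0,0],0.05],[[0,0,0],[0,0,0],0.05]]' 40;python3 st.py
python3 - <<'E'
from h import *
im,d=arm.get_image('scene');save('s8',cv2.resize(im[115:200,195:295],None,fx=7,fy=7,interpolation=cv2.INTER_CUBIC))
pS,TS=campose('scene');PS=cloud(pS,TS,d);np.savez('pics/s8.npz',im=im,d=d)
X=PS.reshape(-1,3);c=X[:,:2]-[.611,-.0779];e=np.array([-.709,.705]);f=np.array([.705,.709])
a=c@e;b=c@f
for sgn in(1,-1):
  m=(a*sgn>.024)&(a*sgn<.06)&(abs(b)<.02)&(X[:,2]>.12)&(X[:,2]<.25);q=X[m];print(sgn,m.sum(),np.sort(q[:,2])[:8].round(4),(a[m]*sgn).min())
E
```

```text
clock: 14.92
position: [0.6104, -0.0778, 0.145]
ee_rot: [-1.207, 2.9, 0.0]
force: [-1.1, 0.4, -0.2]
width: 0.565
t 14.93 pos [ 0.6104 -0.0778  0.145 ] F [-1.1  0.4 -0.2] M [ 0.14  0.09 -0.01] w 0.0518 q [-0.12  0.47  0.24  1.68 -0.13  1.01  2.51]
xaz -134.81 zax [-0.  0. -1.]
1 142 [0.1738 0.176  0.177  0.1775 0.1776 0.178  0.1788 0.1802] 0.02738861754221406
-1 126 [0.1749 0.1756 0.1766 0.1772 0.1791 0.1791 0.1799 0.1802] 0.025044186399171782
```

View pics/s8.png

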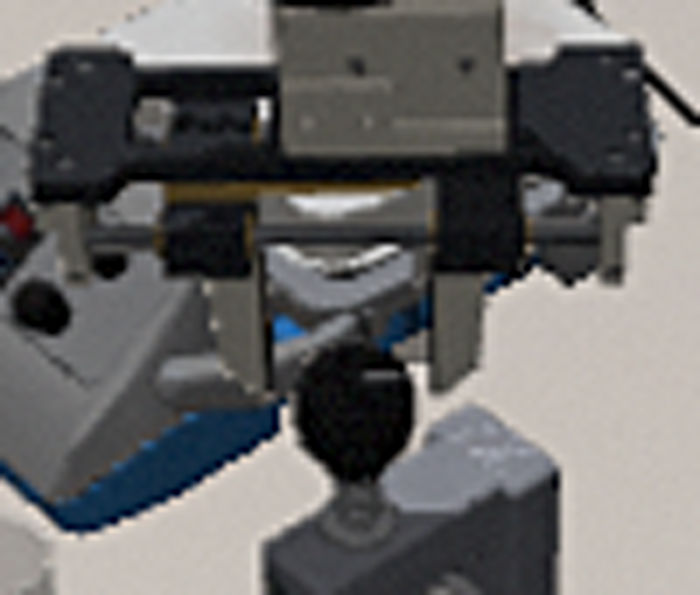

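The tips don't swing; they really end near z ≈ 0.168, which is only on the top of the knob. Going 10 mm lower is safe under either reading, so I'll do that and then grip.

```bash
python3 -m pendant '[[[0,0,0.005],[0,0,0],0.055],[[0,0,0.005],[0,0,0],0.055],[[0,0,0],[0,0,0],0.03],[[0,0,0],[0,0,0],0.03],[[0,0,0],[0,0,0],0.03],[[0,0,0],[0,0,0],0.03],[[0,0,0],[0,0,0],0.03]]' 40;python3 st.py
python3 - <<'E'
from h import *
im,d=arm.get_image('scene');save('s9',cv2.resize(im[115:200,195:295],None,fx=7,fy=7,interpolation=cv2.INTER_CUBIC))
im,d=arm.get_image('wrist');save('w9',im,1.5)
E
```

```text
clock: 15.85
position: [0.6106, -0.078, 0.135]
ee_rot: [-1.207, 2.9, -0.0]
force: [1.4, -0.5, -3.7]
width: 0.419
t 15.85 pos [ 0.6106 -0.078   0.135 ] F [ 1.4 -0.5 -3.7] M [-0.15 -0.32  0.  ] w 0.0385 q [-0.12  0.48  0.23  1.69 -0.13  0.99  2.52]
xaz -134.81 zax [ 3.e-04 -2.e-04 -1.e+00]
```

View pics/s9.png

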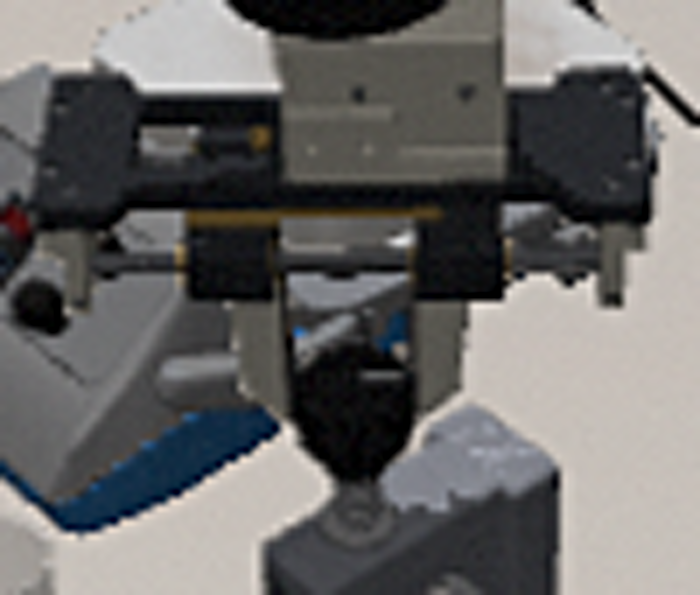

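View pics/w9.png

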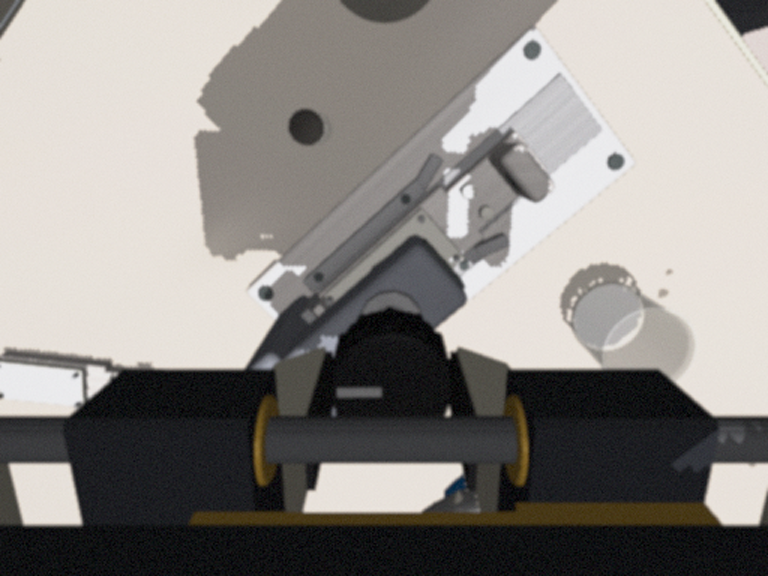

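The knob is gripped on its upper half; in the wrist picture the white mark is at (240,261). I'll do a test turn: the mark must stay put in the wrist view.

```bash
python3 -m pendant '[[[0,0,0.0003],[0,0,5],0.03],[[0,0,0.0005],[0,0,9],0.03],[[0,0,0.0005],[0,0,9],0.03],[[0,0,0.0005],[0,0,9],0.03]]' 40;python3 st.py
python3 - <<'E'
from h import *
im,d=arm.get_image('wrist');save('w10',im[180:384,150:400],2.5)
E
```

```text
clock: 16.45
position: [0.6106, -0.0781, 0.1333]
ee_rot: [-0.353, 3.121, -0.001]
force: [2.4, -1.5, -4.8]
width: 0.423
t 16.45 pos [ 0.6106 -0.0781  0.1333] F [ 2.4 -1.5 -4.8] M [-0.29 -0.44  0.24] w 0.0388 q [-0.22  0.49  0.38  1.7  -0.21  0.99  2.03]
xaz -167.1 zax [ 5.e-04 -4.e-04 -1.e+00]
```

View pics/w10.png

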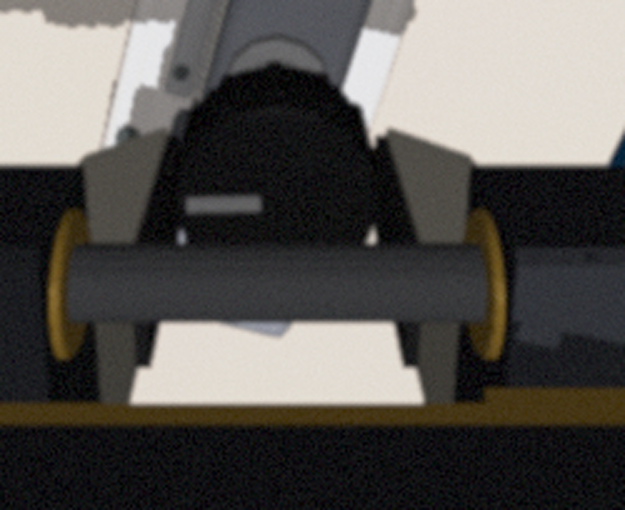

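The mark stayed put, at wrist (240,261), so the knob turns with the hand. Continuing.

```bash
python3 -m pendant '[[[0,0,0.0007],[0,0,10],0.03],[[0,0,0.0006],[0,0,10],0.03],[[0,0,0.0006],[0,0,10],0.03],[[0,0,0.0006],[0,0,10],0.03],[[0,0,0.0006],[0,0,10],0.03],[[0,0,0.0006],[0,0,10],0.03],[[0,0,0.0006],[0,0,10],0.03],[[0,0,0.0006],[0,0,10],0.03]]' 40;python3 st.py
python3 - <<'E'
from h import *
im,d=arm.get_image('wrist');save('w11',im[180:384,150:400],2.5)
im,d=arm.get_image('scene');save('s11',cv2.resize(im[130:230,195:295],None,fx=6,fy=6,interpolation=cv2.INTER_CUBIC))
E
```

```text
clock: 17.5
position: [0.6107, -0.0783, 0.1288]
ee_rot: [1.733, 2.619, -0.0]
force: [0.6, -3.3, -1.6]
width: 0.421
t 17.5 pos [ 0.6107 -0.0783  0.1288] F [ 0.6 -3.3 -1.6] M [-0.79 -0.17  0.19] w 0.0386 q [-0.45  0.57  0.75  1.72 -0.44  1.03  0.85]
xaz 113.01 zax [ 7.e-04 -5.e-04 -1.e+00]
```

View pics/w11.png

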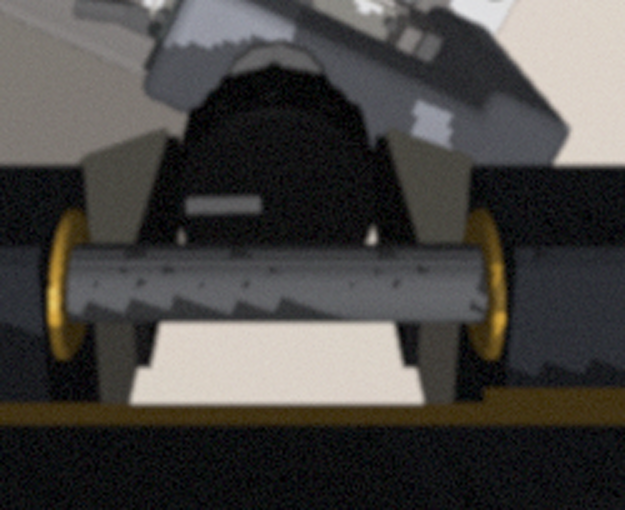

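View pics/s11.png

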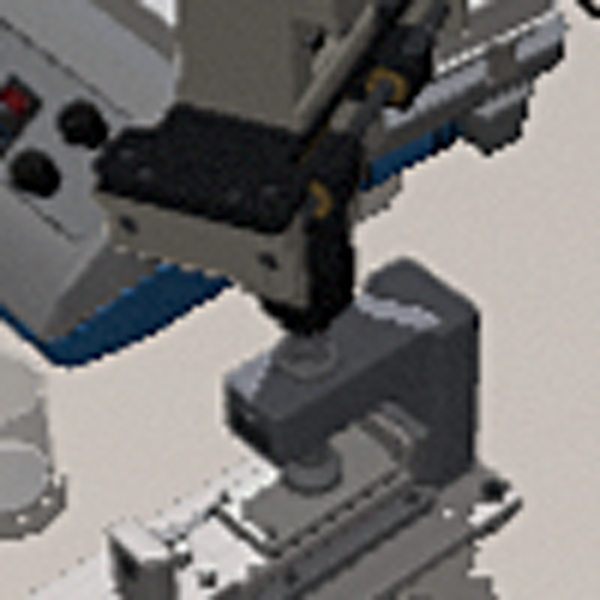

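The mark is still fixed in the wrist view, and the clamp arm's front slot in the scene (236,201) shows no tab yet. Turned 112° so far.

```bash
python3 -m pendant '[[[0,0,0.0006],[0,0,10],0.03],[[0,0,0.0006],[0,0,10],0.03],[[0,0,0.0006],[0,0,10],0.03],[[0,0,0.0006],[0,0,10],0.03],[[0,0,0.0006],[0,0,10],0.03],[[0,0,0.0006],[0,0,10],0.03]]' 40;python3 st.py
python3 - <<'E'
from h import *
im,d=arm.get_image('wrist');save('w12',im[180:384,150:400],2.5)
im,d=arm.get_image('scene');save('s12',cv2.resize(im[130:230,195:295],None,fx=6,fy=6,interpolation=cv2.INTER_CUBIC))
E
```

```text
clock: 18.35
position: [0.6105, -0.0784, 0.1255]
ee_rot: [2.809, 1.407, 0.001]
force: [-2.2, -3.6, 5.2]
width: 0.423
t 18.35 pos [ 0.6105 -0.0784  0.1255] F [-2.2 -3.6  5.2] M [-0.79  0.52  0.22] w 0.0388 q [-0.59  0.67  1.03  1.74 -0.64  1.1   0.  ]
xaz 53.22 zax [ 4.e-04 -1.e-04 -1.e+00]
```

View pics/w12.png

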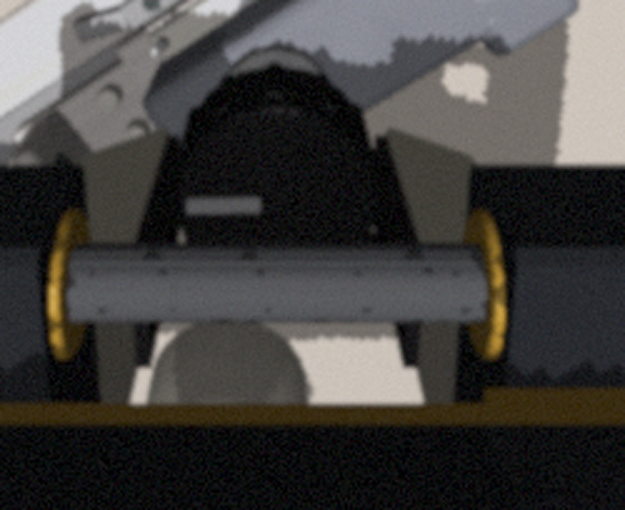

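View pics/s12.png

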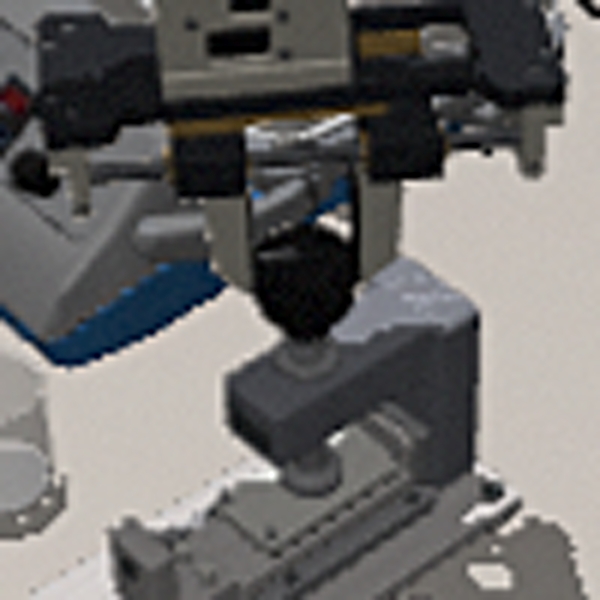

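172° so far, still co-rotating, and no tab yet (slot at scene (236,200)). Joint 3 is drifting towards its limit, so I'll do another 30° and then regrip.

```bash
python3 -m pendant '[[[0,0,0.0004],[0,0,10],0.03],[[0,0,0.0005],[0,0,10],0.03],[[0,0,0.0005],[0,0,10],0.03],[[0,0,0],[0,0,0],0.03]]' 40;python3 st.py
python3 - <<'E'
from h import *
im,d=arm.get_image('scene');save('s13',cv2.resize(im[130:230,195:295],None,fx=6,fy=6,interpolation=cv2.INTER_CUBIC))
E
```

```text
clock: 18.95
position: [0.6104, -0.0784, 0.1238]
ee_rot: [3.076, 0.636, -0.001]
force: [-2.0, -1.2, 6.6]
width: 0.423
t 18.95 pos [ 0.6104 -0.0784  0.1238] F [-2.  -1.2  6.6] M [-0.61  0.65 -0.13] w 0.0388 q [-0.64  0.75  1.16  1.74 -0.75  1.17 -0.42]
xaz 23.37 zax [-3.e-04 -5.e-04 -1.e+00]
```

View pics/s13.png

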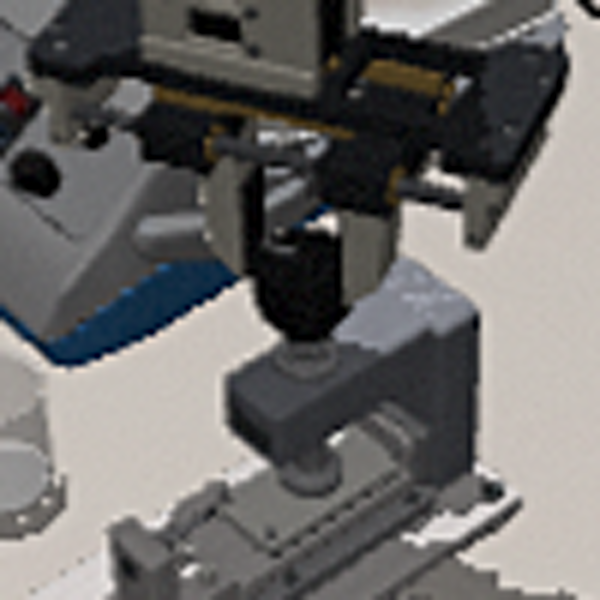

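No tab yet at 202° (3.52 rad). Regripping: open, turn back 110°, close.

```bash
python3 -m pendant '[[[0,0,0],[0,0,0],0.065],[[0,0,0],[0,0,0],0.065],[[0,0,0],[0,0,0],0.065]]' 40;python3 st.py; python3 -m pendant '[[[0,0,0],[0,0,-10],0.065],[[0,0,0],[0,0,-10],0.065],[[0,0,0],[0,0,-10],0.065],[[0,0,0],[0,0,-10],0.065],[[0,0,0],[0,0,-10],0.065],[[0,0,0],[0,0,-10],0.065],[[0,0,0],[0,0,-10],0.065],[[0,0,0],[0,0,-10],0.065],[[0,0,0],[0,0,-10],0.065],[[0,0,0],[0,0,-10],0.065]]' 40;python3 st.py 0.610 -0.0776 0.124 130
python3 - <<'E'
from h import *
im,d=arm.get_image('wrist');save('w14',im,1.5)
E
```

```text
clock: 19.38
position: [0.6104, -0.0773, 0.1231]
ee_rot: [-3.076, -0.634, 0.0]
force: [0.3, -0.0, -0.1]
width: 0.685
t 19.38 pos [ 0.6104 -0.0773  0.1231] F [ 0.3 -0.  -0.1] M [-0.05  0.14  0.01] w 0.0628 q [-0.64  0.75  1.16  1.74 -0.75  1.16 -0.43]
xaz 23.3 zax [-4.e-04  8.e-04 -1.e+00]
clock: 20.62
position: [0.6104, -0.0776, 0.1233]
ee_rot: [-1.485, -2.768, -0.0]
force: [-0.4, 1.0, -0.1]
width: 0.712
t 20.62 pos [ 0.6104 -0.0776  0.1233] F [-0.4  1.  -0.1] M [-0.11  0.04 -0.02] w 0.0654 q [-0.42  0.56  0.69  1.73 -0.41  1.01  1.01]
xaz 123.59 zax [-1.e-04  2.e-04 -1.e+00]
shift tool mm [ 0.2 -0.3 -0.7] turn z deg -6.41
```

View pics/w14.png

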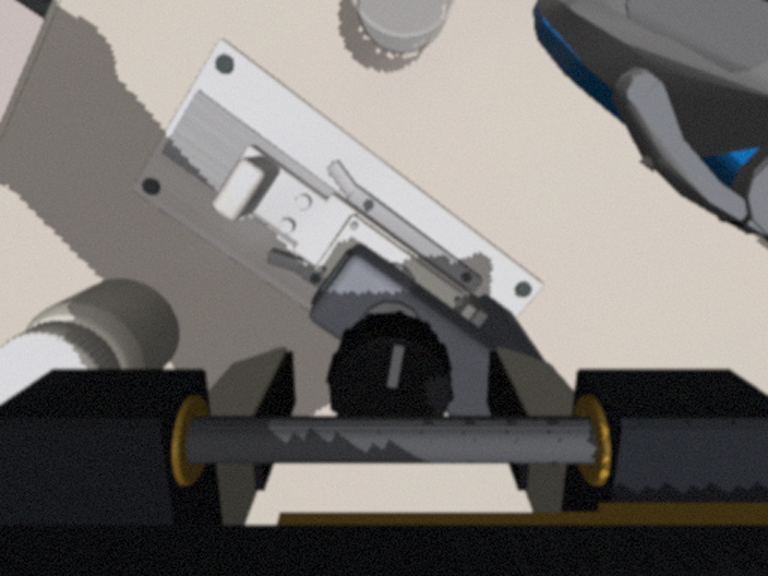

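The knob stayed where it was left: its mark has swung about 100° in the wrist view, matching the hand's return. Closing again and turning in small steps.

```bash
python3 -m pendant '[[[0,0,0],[0,0,0],0.03],[[0,0,0],[0,0,0],0.03],[[0,0,0],[0,0,0],0.03],[[0,0,0],[0,0,0],0.03],[[0,0,0],[0,0,0],0.03]]' 40;python3 st.py; python3 -m pendant '[[[0,0,0.0005],[0,0,8],0.03],[[0,0,0.0005],[0,0,8],0.03],[[0,0,0.0005],[0,0,8],0.03],[[0,0,0],[0,0,0],0.03]]' 40;python3 st.py
python3 - <<'E'
from h import *
im,d=arm.get_image('scene');save('s15',cv2.resize(im[130:230,195:295],None,fx=6,fy=6,interpolation=cv2.INTER_CUBIC))
im,d=arm.get_image('wrist');save('w15',im[180:384,150:400],2.5)
E
```

```text
clock: 21.3
position: [0.6103, -0.0778, 0.1232]
ee_rot: [-1.495, -2.763, 0.0]
force: [-1.2, -1.0, -0.2]
width: 0.421
t 21.3 pos [ 0.6103 -0.0778  0.1232] F [-1.2 -1.  -0.2] M [-0.08  0.17 -0.08] w 0.0387 q [-0.42  0.56  0.69  1.73 -0.41  1.01  1.  ]
xaz 123.17 zax [-4.e-04 -0.e+00 -1.e+00]
clock: 21.8
position: [0.6105, -0.0778, 0.1219]
ee_rot: [2.035, 2.393, -0.001]
force: [-2.0, 0.2, 2.1]
width: 0.421
t 21.8 pos [ 0.6105 -0.0778  0.1219] F [-2.   0.2  2.1] M [-0.09  0.32 -0.1 ] w 0.0386 q [-0.48  0.59  0.81  1.73 -0.49  1.03  0.66]
xaz 99.23 zax [-1.e-04 -4.e-04 -1.e+00]
```

View pics/s15.png

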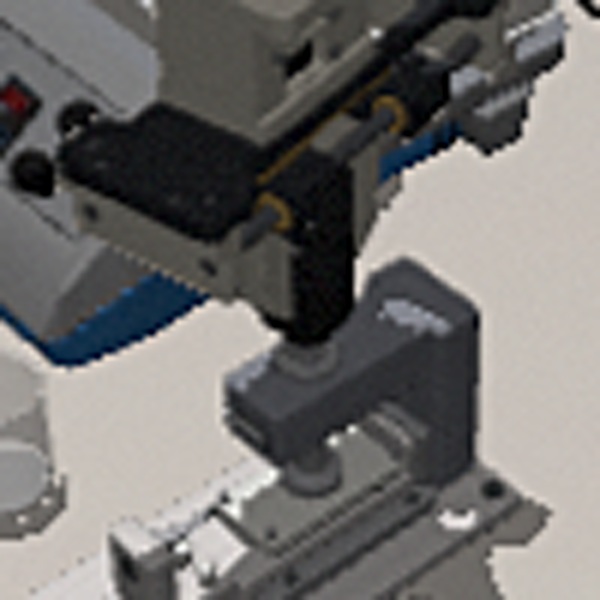

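View pics/w15.png

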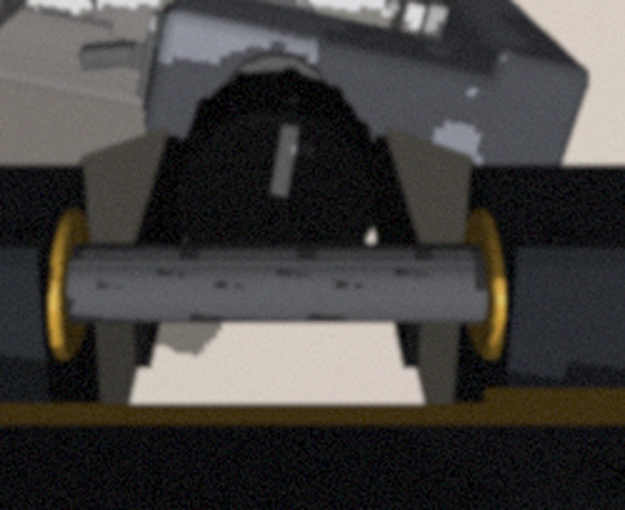

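The slot at scene (236,201) now shows a hint of metal at 226° (3.94 rad). I'll go on in small steps with close crops.

```bash
cat > tab.py <<'E'
from h import *
import sys
im,d=arm.get_image('scene');save(sys.argv[1],cv2.resize(im[180:225,218:268],None,fx=12,fy=12,interpolation=cv2.INTER_CUBIC))
p,T=campose('scene');P=cloud(p,T,d).reshape(-1,3)
c=np.array([.6085,-.0778]);a=np.radians(-2.9);ex=np.array([np.cos(a),np.sin(a)]);ey=np.array([-ex[1],ex[0]])
u=(P[:,:2]-c)@ex;v=(P[:,:2]-c)@ey
for lo,hi in((.084,.096),(.099,.106)):
  m=(abs(v)<.009)&(P[:,2]>lo)&(P[:,2]<hi)&(u>-.06)&(u<-.02);print(lo,m.sum(),np.percentile(u[m],[2,10,50]).round(4) if m.any() else '')
r=arm.masks_of('scene','tab');print([(round(q['conf'],2),np.round(q['rect'],1)) for q in r])
E
python3 tab.py t1; python3 -m pendant '[[[0,0,0.0004],[0,0,7],0.03],[[0,0,0.0004],[0,0,7],0.03],[[0,0,0],[0,0,0],0.03]]' 40;python3 st.py;python3 tab.py t2
```

```text
0.084 16 [-0.0358 -0.0357 -0.0347]
0.099 16 [-0.0318 -0.0308 -0.0292]
[]
clock: 22.38
position: [0.6106, -0.0778, 0.1211]
ee_rot: [2.311, 2.128, 0.0]
force: [-1.1, -0.1, 2.9]
width: 0.422
t 22.38 pos [ 0.6106 -0.0778  0.1211] F [-1.1 -0.1  2.9] M [-0.03  0.26 -0.11] w 0.0387 q [-0.52  0.62  0.87  1.74 -0.54  1.04  0.46]
xaz 85.3 zax [ 2.e-04 -1.e-04 -1.e+00]
0.084 26 [-0.0426 -0.0417 -0.0368]
0.099 22 [-0.0325 -0.0315 -0.0299]
[]
```

View pics/t1.png

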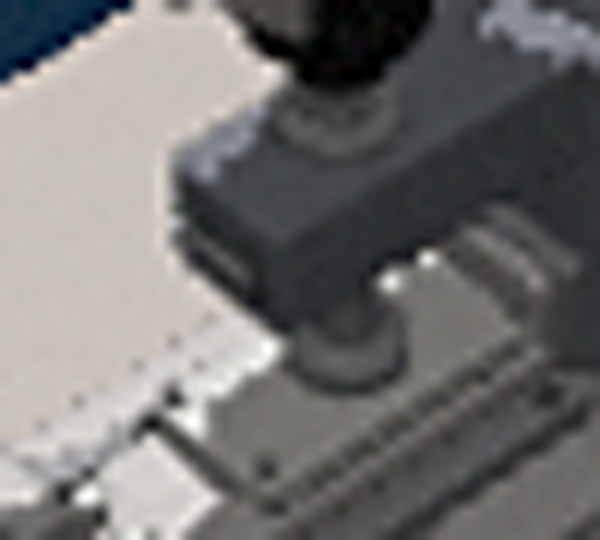

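View pics/t2.png

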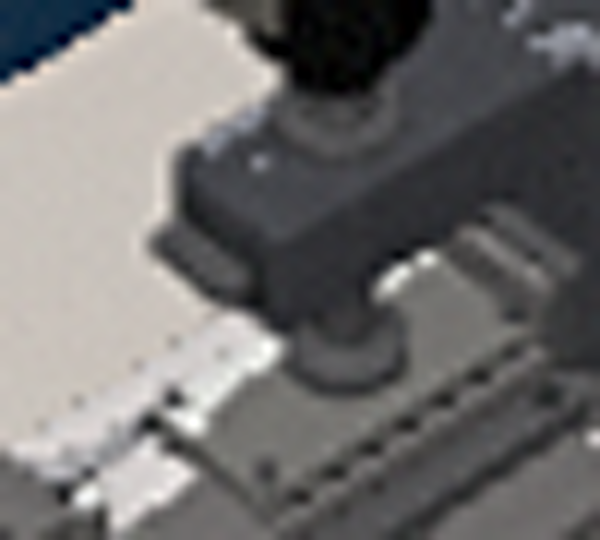

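The tab is emerging: the tip moved from scene (233,200) to (231,200), which puts it roughly 9 mm out. A little more.

```bash
python3 -m pendant '[[[0,0,0.0003],[0,0,6],0.03],[[0,0,0],[0,0,0],0.03],[[0,0,0],[0,0,0],0.03]]' 40;python3 st.py;python3 tab.py t3
```

```text
clock: 22.85
position: [0.6106, -0.0778, 0.1208]
ee_rot: [2.418, 2.006, 0.001]
force: [-0.1, 0.1, 2.1]
width: 0.42
t 22.85 pos [ 0.6106 -0.0778  0.1208] F [-0.1  0.1  2.1] M [-0.01  0.03 -0.02] w 0.0385 q [-0.53  0.63  0.9   1.74 -0.56  1.05  0.38]
xaz 79.37 zax [ 4.e-04  1.e-04 -1.e+00]
0.084 33 [-0.0437 -0.043  -0.0382]
0.099 18 [-0.0315 -0.0311 -0.0295]
[(0.3, array([246.1, 178.6,  17.9,  22.5]))]
```

View pics/t3.png

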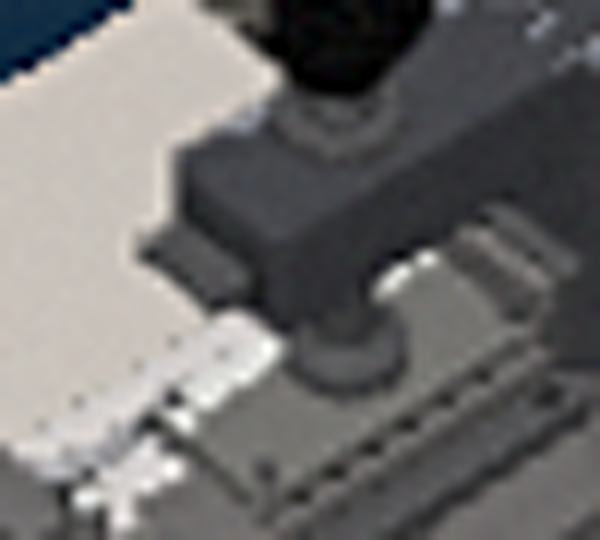

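```bash
python3 - <<'E'
from h import *
p,T=campose('scene');c=np.array([.610,-.0777]);a=np.radians(-2.9);ex=np.array([np.cos(a),np.sin(a)]);ey=np.array([-ex[1],ex[0]])
for o in(0,.004,.008,.01,.012):
  print(o,[((proj(p,T,np.r_[c+ex*(-.032-o)+ey*y,.093])-[218,180])*12).round(0).tolist() for y in(.012,-.012)])
print('corner',[((proj(p,T,np.r_[c+ex*(-.032)+ey*y,.106])-[218,180])*12).round(0).tolist() for y in(.018,-.018)])
E
python3 -m pendant '[[[0,0,0.0002],[0,0,4],0.03],[[0,0,0],[0,0,0],0.03],[[0,0,0],[0,0,0],0.03]]' 40;python3 st.py;python3 tab.py t4
```

```text
0 [[[179.0, 207.0]], [[255.0, 267.0]]]
0.004 [[[164.0, 216.0]], [[240.0, 277.0]]]
0.008 [[[149.0, 225.0]], [[224.0, 286.0]]]
0.01 [[[141.0, 230.0]], [[217.0, 291.0]]]
0.012 [[[134.0, 234.0]], [[209.0, 296.0]]]
corner [[[157.0, 146.0]], [[272.0, 236.0]]]
clock: 23.32
position: [0.6107, -0.0778, 0.1206]
ee_rot: [2.487, 1.919, 0.001]
force: [0.7, 1.1, 2.0]
width: 0.422
t 23.32 pos [ 0.6107 -0.0778  0.1206] F [0.7 1.1 2. ] M [-0.   -0.16  0.01] w 0.0387 q [-0.54  0.63  0.92  1.74 -0.57  1.06  0.32]
xaz 75.3 zax [ 4.e-04  0.e+00 -1.e+00]
0.084 32 [-0.0441 -0.0436 -0.0385]
0.099 18 [-0.0318 -0.0313 -0.0291]
[(0.56, array([233.8, 203.9,   9.8,   6.4]))]
```

View pics/t4.png

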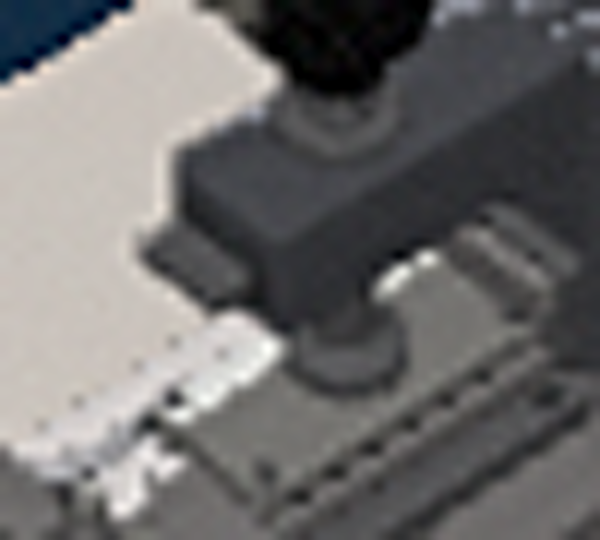

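The picture is unchanged after that step, with about 12.3 mm out by depth, so the tab is fully out. Stopping, letting go and retracting.

```bash
python3 -m pendant '[[[0,0,0],[0,0,0],0.07],[[0,0,0],[0,0,0],0.07],[[0,0,0],[0,0,0],0.07],[[0,0,0],[0,0,0],0.07],[[0,0,-0.02],[0,0,0],0.07],[[0,0,-0.04],[0,0,0],0.07],[[0,0,-0.04],[0,0,0],0.07],[[0,0,-0.03],[0,0,0],0.07],[[0,0,0],[0,0,0],0.07]]';python3 st.py;python3 tab.py t5
python3 - <<'E'
from h import *
im,d=arm.get_image('scene');save('s16',im[90:320,110:400],2.5)
E
```

```text
clock: 24.55
position: [0.6118, -0.0788, 0.2542]
ee_rot: [2.487, 1.914, 0.006]
force: [0.3, -0.2, -0.3]
width: 0.761
t 24.55 pos [ 0.6118 -0.0788  0.2542] F [ 0.3 -0.2 -0.3] M [-0.09  0.1  -0.04] w 0.0699 q [-0.6   0.52  1.02  1.57 -0.45  1.3   0.22]
xaz 75.17 zax [ 5.2e-03 -4.0e-04 -1.0e+00]
0.084 34 [-0.0439 -0.0437 -0.039 ]
0.099 19 [-0.0323 -0.0319 -0.0296]
[(0.53, array([235.1, 201.9,   4.9,   5.1]))]
```

View pics/t5.png

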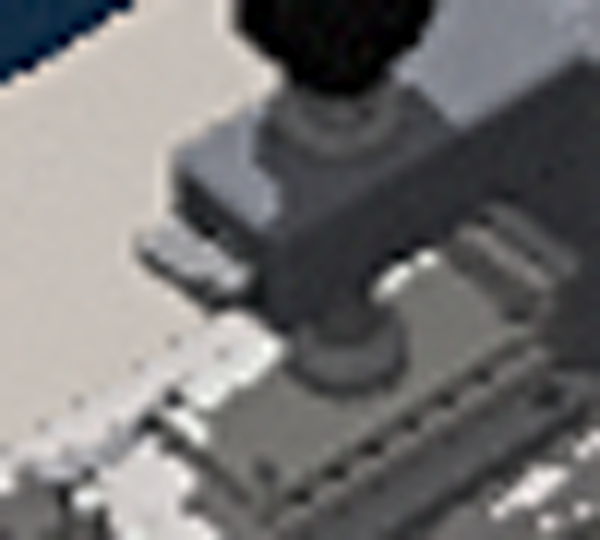

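View pics/s16.png

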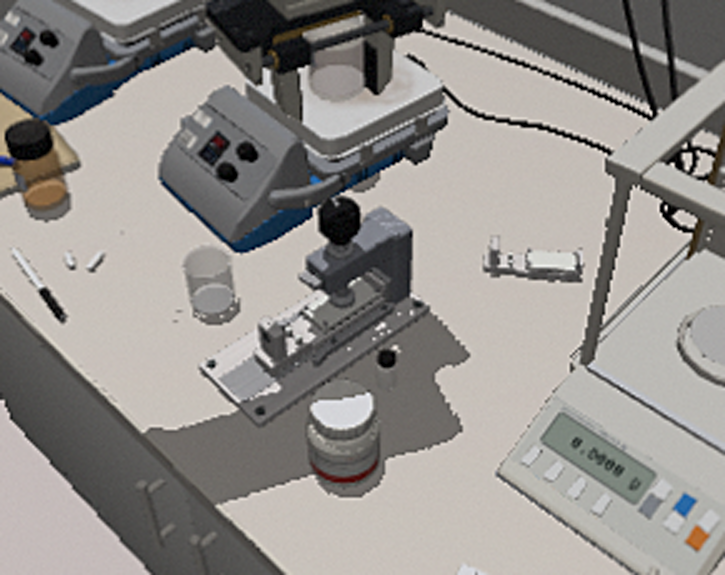

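The tab stands out at scene (232,201), the hand is clear above the knob, and the jar, beaker and vial are standing. A last numeric check before handing in.

Run:
```python
from h import *
im,d=arm.get_image('scene');p,T=campose('scene');P=cloud(p,T,d).reshape(-1,3)
def sel(lo,hi):return P[np.all((P>lo)&(P<hi),axis=1)]
for n,lo,hi in(('lug',[.5,-.1,.0585],[.56,-.04,.07]),('jar',[.45,-.25,.075],[.55,-.15,.095]),('vial',[.55,-.19,.04],[.62,-.15,.05]),('beaker',[.49,0,.055],[.6,.1,.065])):
  q=sel(lo,hi);print(n,len(q),np.round(cv2.minAreaRect(q[:,:2].astype(np.float32))[0],4),np.round(cv2.minEnclosingCircle(q[:,:2].astype(np.float32))[0],4))
print(arm.sign_off())
```

```text
lug 62 [ 0.5183 -0.0729] [ 0.5205 -0.0732]
jar 453 [ 0.4906 -0.2026] [ 0.4913 -0.2024]
vial 36 [ 0.5816 -0.1678] [ 0.5813 -0.168 ]
beaker 82 [0.5341 0.0481] [0.5336 0.049 ]
the job is handed in; nothing more can be done
None
```

The job is done and handed in at about 25 s of the 72 s allowed. The cell is home, the clamp is tight with the indicator tab out, and the hand is clear of everything.

**Pressing home:** I slid the larger cell in and pressed it against the stop at 13 to 16 N for about 1 s, then released it. The lug measured 90 mm in front of the screw axis afterwards, which is fully home, and it had not moved at the final check.

**Tightening:** I turned the knob clockwise about 4.36 rad in two grips. The tab came out about 12 mm by depth. The last 4° of turning did not change the picture, so I stopped there. The tab stayed out after I let go.

**Bystanders:** The jar, beaker and vial measured within about 2 mm of where they started, which is within camera noise.

**What disagreed or went wrong:**
- The first push stuck at about 23 N because the tool was also pressing down with 20 N. I eased it and the cell then slid freely. The fingers slipped about 3 mm along the lug during this.
- The fingertips showed about 25 mm above the stated tool point in both cameras, so I gripped the knob 10 mm lower than planned.
- I could not measure the clamp force directly. Going by the turning angle, I estimate it was a little over 41 N.

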